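# Clamp a pail of stamp heads in the bench shaker

## Task

Put every orange stamp head lying on the bench into the metal pail, raise the pail's wire bail and carry the pail by it onto the round rubber pad of the shaker, between the jaw and the posts. Then turn the shaker's orange T-handle clockwise to clamp the pail until the handle's torque limiter slips, and stop there, no more than about an eighth of a turn into the slip; last, press the green start button all the way down. Do not tip the pail, and leave the jars and the mug where they stand.

Things in the scene. Friction and masses are not known exactly. Their poses are not given: they have to be found in the camera images.
- pail: open metal pail, 134 mm across, 95 mm tall, inner radius 60 mm at the floor and 63 at the rim, floor 4 mm thick, about 0.35 kg; origin: centre of its underside, z up. The wire bail is pivoted on its sides at (0, +-73 mm, 82 mm high) and, folded down, sticks out level towards the pail's +x
- bail_grip (a point): centre of the wooden grip of the bail: a round bar 16 mm thick and 60 mm long, parallel to the pail's y axis, 112 mm from the pivot line; the grip turns freely on the wire, so it can stay pinched while the bail swings up and while the pail hangs
- bail (a joint): angle of the bail about its pivots: 0 folded down (level, towards the pail's +x), 1.57 upright; slight friction: it stays put within about 35 degrees of upright and otherwise falls down
- pad (a point): centre of the round rubber pad (orange dot) on the shaker's top, where the pail stands; 40 mm above the table, axes as shaker. A pail standing on the pad's centre has 12 mm of free play to the backstop posts in shaker -y and 8 to 18 mm to the jaw in +y
- shaker: the fixed shaker: a flat dark box 220 mm (x) by 370 mm (y) by 40 mm tall; origin under its centre, z up. The pad centre lies at y = -80 mm, the handle axis at y = +130 mm on an orange block 70 mm square, 85 mm above the table. Two rubber backstop posts, 20 mm thick, rise 50 mm above the top at x = +-48, y = -150 mm
- jaw_face (a point): centre of the clamp jaw's rubber face, 30 mm above the shaker's top, facing shaker -y; 60 mm wide, 30 mm tall; it slides towards -y 10 mm for each radian of spindle and pushes the pail against the posts
- spindle (a joint): angle of the clamp spindle (silver collar with a red mark): 0 to 3.6 rad, growing clockwise seen from above as the jaw closes; starts at 0 to 1 and meets the clamped pail at about 3; turning drag 0.06 N m; stays where it is left
- handle (a point): centre of the orange T-bar handle, on the spindle's upright axis, 126 mm above the table; the bar is 90 mm long (point x), 14 mm thick (point y), reaching 10 mm above and 14 mm below this point, on a 13 mm stem with 15 mm of free height below it down to the collar. Grip it across the middle from above and turn it clockwise seen from above
- slip (a joint): how far the handle's torque limiter has slipped on the spindle, clockwise, in rad: 0 at the start; the handle carries the spindle round until the load reaches 0.25 N m, then slips on smoothly (it does not slip back). Seen as the handle's white mark running ahead of the collar's red mark
- start_top (a point): top of the green start button (30 mm across) on the shaker's near side; it goes down 6 mm, taking 5 N
- start (a joint): travel of the start button, 0 out to 0.006 m fully pressed; springs back
- stamp_a: orange stamp head with a cream felt sole, rectangular foot 64 x 34 mm, 12 mm thick, and on it a grip ridge 40 mm long (x), 16 mm thick (y), from 12 to 42 mm height, to be gripped across its thickness; origin: centre of the sole's underside, z up; 60 g; may be absent
- stamp_b: orange stamp head with a cream felt sole, round foot, diameter 58 mm, 12 mm thick, and on it a grip ridge 40 mm long (x), 16 mm thick (y), from 12 to 42 mm height, to be gripped across its thickness; origin: centre of the sole's underside, z up; 60 g; may be absent
- stamp_c: orange stamp head with a cream felt sole, slim foot 70 x 24 mm, 12 mm thick, and on it a grip ridge 40 mm long (x), 16 mm thick (y), from 12 to 42 mm height, to be gripped across its thickness; origin: centre of the sole's underside, z up; 60 g; may be absent
- stamp_d: orange stamp head with a cream felt sole, wide foot 60 x 40 mm, 12 mm thick, and on it a grip ridge 40 mm long (x), 16 mm thick (y), from 12 to 42 mm height, to be gripped across its thickness; origin: centre of the sole's underside, z up; 60 g; may be absent
- stamp_e: orange stamp head with a cream felt sole, round foot, diameter 50 mm, 12 mm thick, and on it a grip ridge 40 mm long (x), 16 mm thick (y), from 12 to 42 mm height, to be gripped across its thickness; origin: centre of the sole's underside, z up; 60 g; may be absent
- jar_black: bystander: closed jar of black dye, 64 mm across, 85 mm tall; origin under its centre
- jar_brown: bystander: closed jar of brown dye, same size
- jar_gold: bystander: closed jar of mustard dye, same size
- mug: bystander: white mug, 80 mm across, 90 mm tall; origin under its centre
- jaw: the sliding clamp jaw of the shaker, a dark block 60 x 18 x 30 mm; origin at shaker-top height, below the middle of its rubber face
Not all that is in view belongs to the job. What is shaped like the stamp_e but pink or purple is not meant.

How it is judged:
By the outcome, as a careful person would: the job done as asked, in the order asked, and still so for the second after the job is handed in, with the robot touching nothing.
Of stamp_a, stamp_b, stamp_c, stamp_d, stamp_e only 3 to 5 are there at a start; the rules pass over those that are not, and their reading is None.
At some moment in a run one of stamp_a, stamp_b, stamp_c, stamp_d, stamp_e may be knocked a few centimetres aside while the robot is not near it.
It also fails if it takes over 210 s, if anything falls off the work surface, if the arm or the gripper's body presses on something with over 40 N, if the wrist force passes 120 N, or if a joint passes its speed limit or range.

## Robot

A 7-joint arm with a two-finger parallel gripper is mounted at the origin on the work surface. World frame = base frame: x ahead of the robot, y to its left, z up, the work surface at z = 0. Lengths are in m, angles in rad, forces in N, time in s.
With the tool pointing down it reaches from about 0.35 to 0.9 m from the base axis. Payload 7.2 kg.
Tool frame: the origin (TCP) lies on the front face of the gripper's body, between the roots of the fingers; the fingertips stand r.tcp_to_tips ahead of it and the grasp point (between the pads) lies 61 mm ahead of it (r.tcp_to_tips is the distance from the TCP to the fingertips, in m); x points along the fingers, z is the direction in which the jaws open and shut, and the axes are right-handed (so a half turn about x gives the same grasp; the last joint's range is limited). The gripper opens to 88 mm and grips with 3 to 60 N. Pads are 20 mm wide; open, the fingers measure 115 mm over their backs; the gripper's body (75 mm by 178 mm) begins 61 mm behind the grasp point.
Start: joints at [1.141, 0.411, -0.013, 1.596, 0.006, 1.134, -0.082], TCP at [0.221, -0.585, 0.303] pointing down, gripper open.
Joint ranges: [-2.95, 2.95], [-0.29, 1.99], [-1.47, 1.44], [0.14, 2.54], [-1.03, 4.17], [0.13, 1.85], [-2.86, 2.86]. Speed limits (rad/s): [2.39, 2.39, 3.01, 3.01, 3.14, 3.14, 3.14].

## Interface

Orientations are given as a unit quaternion [x, y, z, w].
In Python, from station import r gives the robot as it stands.
- The arm moves only by the tool drive_tool, never from a script. Its argument "deltas" is a list of rows, each an object with "delta_pos": the shift along the tool's x, y, z in mm, a list of three; "yaw": the turn about the tool's x in degrees; "fingers": the opening, from 0 (shut) to 1 (fully open). In form: [{"delta_pos": [tx, ty, tz], "yaw": yaw, "fingers": fingers}, ...]. A call has 1 to 12 rows; each row shifts and turns the commanded pose from where the row before left it, along the tool's axes as they then stand; what a row does not reach is not made up. A row lasts 1/8 s, in which the tool goes at most 62.5 mm and 10.7 degrees, less where a joint would pass 70% of its speed; a pose out of reach is approached as far as the arm can. A call is refused whole if a number of a shift passes 62.5 or a number of a turn 10.7, either way. A call with a gripper value outside its range is refused whole. The fingers move at their own pace and stop on an object; the grip force is fixed at half the most. Time passes only in rows, so rows that do not move let the fingers close. It gives the time, the measured TCP pose, the force and the opening at its end, in the units of the state.
- r.sense(): the state, without advancing time (a new reading comes with each control period).
- r.capture(name): name is "scene" or "side" or "wrist"; returns the picture (384x512x3 uint8, red, green, blue); there is no depth.
- r.calibration(name): a dict with "fov_y" (degrees; the focal length in pixels is half the picture's height over the tangent of half this angle, whatever the lens; pixels are square), "cx", "cy" (the principal point, pixels), "k1" (the pictures are not rectified: a ray, as slopes to the right and down, at radius r is drawn at 1 + k1 r^2 times it, then the intrinsics apply), "rvec" (rotation vector, rad) and "tvec" (3), from world to camera coordinates, as OpenCV has them; the wrist camera has in their place "mount" (4x4, takes a point from camera to tool coordinates, whose origin is the TCP and whose axes are the tool frame's). Camera axes: x right, y down, z forward; pixel columns grow to the right and rows downward; lengths in m; the calibration is good to about 2 mm. A picture is of the moment at which its call begins: read the wrist's pose just before it. calibration takes no time and is no camera call.
- r.hand_in(): hands the job in, once; it reports no verdict.
The state is a dict: "t": time; "qpos": joint angles; "qvel": joint speeds; "joint_efforts": joint torques, N m; "tool_pos": TCP position; "eef_rot": TCP orientation; "wrist_force": force on the tool from outside, world axes, zero at the start; "ft_torque": the same for the moment, N m; "grip_width": finger opening in m.
Only numpy, scipy, OpenCV 4.12 (cv2) and the standard library are available. Lean on these libraries where they do the work, as an engineer would, in place of code of your own. Each camera call takes 0.05 s, during which the arm holds its last target.

## Working session

There is one attempt and no reset: what is moved stays moved. The work goes in short steps, Python scripts to look and compute and a tool call to move; the robot and the scene stay as the last step left them, time stands still between calls to the robot, and variables do not carry over. Pictures are saved under pics/ and viewed, and the job is handed in when it is done.

Besides the shell and the picture viewer there is one more tool, called after ">>>" as name(argument=value, ...), one argument or row to a line, values as JSON. drive_tool: Moves the arm, as the interface text tells. Its arguments: {"type":"object","properties":{"deltas":{"type":"array","items":{"type":"object","properties":{"delta_pos":{"type":"array","items":{"type":"number"}},"yaw":{"type":"number"},"fingers":{"type":"number"}}}}},"required":["deltas"]}

```bash
ls; mkdir -p pics
python3 - <<'E'
from station import r
import cv2
s=r.sense();print(s['t'],s['tool_pos'],s['eef_rot'],s['grip_width'],r.tcp_to_tips)
for n in ["scene","side","wrist"]:
    im=r.capture(n);cv2.imwrite(f"pics/{n}0.png",im[:,:,::-1]);print(n,r.calibration(n))
E
```

```text
pics
0.0 [ 0.2210748  -0.58420645  0.30182025] [ 0.40214138  0.58229053 -0.40158636  0.58133333] 0.08774464058316724 0.08
scene {'fov_y': 50.050462865832515, 'cx': 257.18687691867217, 'cy': 187.7205158836623, 'k1': 0.022392850331613083, 'rvec': array([ 1.73165137,  1.91027512, -0.67733295]), 'tvec': array([ 0.08218653, -0.35099323,  1.44741557])}
side {'fov_y': 57.0758038277712, 'cx': 249.3167978054577, 'cy': 196.09605195867618, 'k1': 0.036860479288112424, 'rvec': array([ 0.39816068, -2.74896041,  1.22472101]), 'tvec': array([0.502992  , 0.206283  , 0.87501569])}
wrist {'fov_y': 61.63035819243245, 'cx': 259.0822782265225, 'cy': 190.90858396709874, 'k1': -0.0025233062294244156, 'mount': array([[ 1.87673997e-04, -2.66184271e-01,  9.63922144e-01,
        -8.16643406e-02],
       [-1.02464247e-04, -9.63922161e-01, -2.66184255e-01,
         7.36984791e-02],
       [ 9.99999977e-01, -4.88116938e-05, -2.08177495e-04,
         7.68312453e-04],
       [ 0.00000000e+00,  0.00000000e+00,  0.00000000e+00,
         1.00000000e+00]])}
```

View pics/scene0.png

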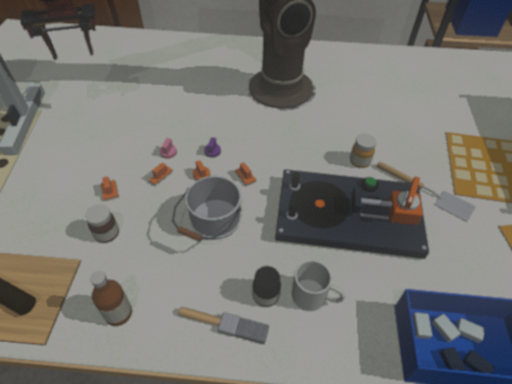

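View pics/side0.png

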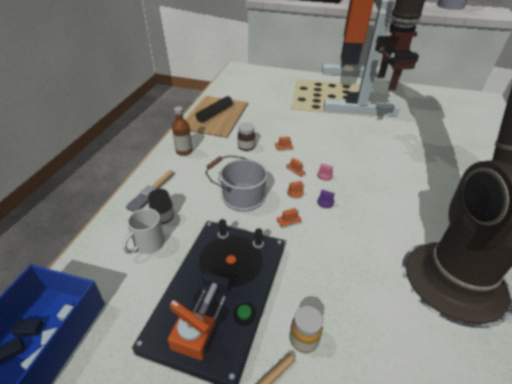

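View pics/wrist0.png

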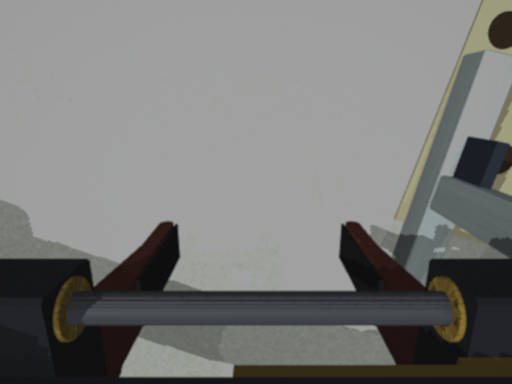

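Orange candidates (scene): (109,188), (160,174), (201,171), (245,174). Lookalikes: pink (168,149), purple (213,147), which are not meant. I'll check these in an enlarged crop.

```bash
cat > h.py <<'E'
import numpy as np, cv2
from scipy.spatial.transform import Rotation as R
from station import r
def K(c):
    f=192/np.tan(np.radians(c['fov_y']/2)); return f
def cam(name,s=None):
    c=r.calibration(name)
    if name=='wrist':
        s=s or r.sense(); T=np.eye(4);T[:3,:3]=R.from_quat(s['eef_rot']).as_matrix();T[:3,3]=s['tool_pos']
        M=T@c['mount']; return c,M[:3,:3],M[:3,3]
    Rm=R.from_rotvec(c['rvec']).as_matrix(); return c,Rm.T,-Rm.T@c['tvec']
def ray(name,px,s=None):
    c,Rw,o=cam(name,s);f=K(c);k=c['k1']
    d=np.array([(px[0]-c['cx'])/f,(px[1]-c['cy'])/f]);u=d.copy()
    for _ in range(20): u=d/(1+k*(u@u))
    v=Rw@np.array([u[0],u[1],1]); return o,v/np.linalg.norm(v)
def at(name,px,z,s=None):
    o,v=ray(name,px,s); return o+v*(z-o[2])/v[2]
def proj(name,P,s=None):
    c,Rw,o=cam(name,s);f=K(c);q=Rw.T@(np.array(P)-o);u=q[:2]/q[2];u=u*(1+c['k1']*(u@u));return np.array([u[0]*f+c['cx'],u[1]*f+c['cy']])
def tri(obs):
    A=np.zeros((3,3));b=np.zeros(3);L=[]
    for n,px in obs:
        o,v=ray(n,px);L.append((o,v));P=np.eye(3)-np.outer(v,v);A+=P;b+=P@o
    x=np.linalg.solve(A,b);return x,[np.linalg.norm((np.eye(3)-np.outer(v,v))@(x-o)) for o,v in L]
def crop(im,x0,y0,x1,y1,k,fn):
    c=im[y0:y1,x0:x1];cv2.imwrite(fn,cv2.resize(c,None,fx=k,fy=k,interpolation=cv2.INTER_CUBIC))
def tool(s=None):
    s=s or r.sense();M=R.from_quat(s['eef_rot']).as_matrix()
    return s,M
E
python3 - <<'E'
from h import *
a=cv2.imread('pics/scene0.png');b=cv2.imread('pics/side0.png')
crop(a,90,130,270,250,4,'pics/c1.png');crop(b,200,110,360,235,5,'pics/c2.png')
crop(a,270,140,450,260,4,'pics/c3.png');crop(b,130,210,330,385,4,'pics/c4.png')
s,M=tool();print(M)
E
```

```text
[[-5.22670743e-04  9.35255004e-01  3.53974300e-01]
 [ 1.02770710e-03  3.53974663e-01 -9.35254447e-01]
 [-9.99999335e-01 -1.25048234e-04 -1.14618041e-03]]
```

View pics/c1.png

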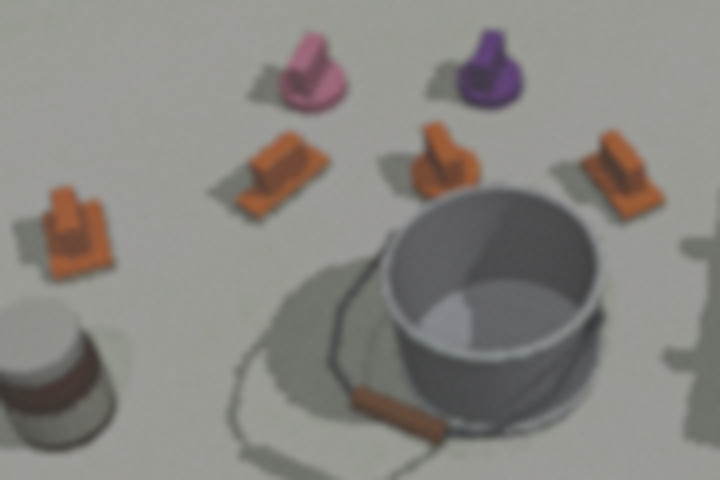

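View pics/c2.png

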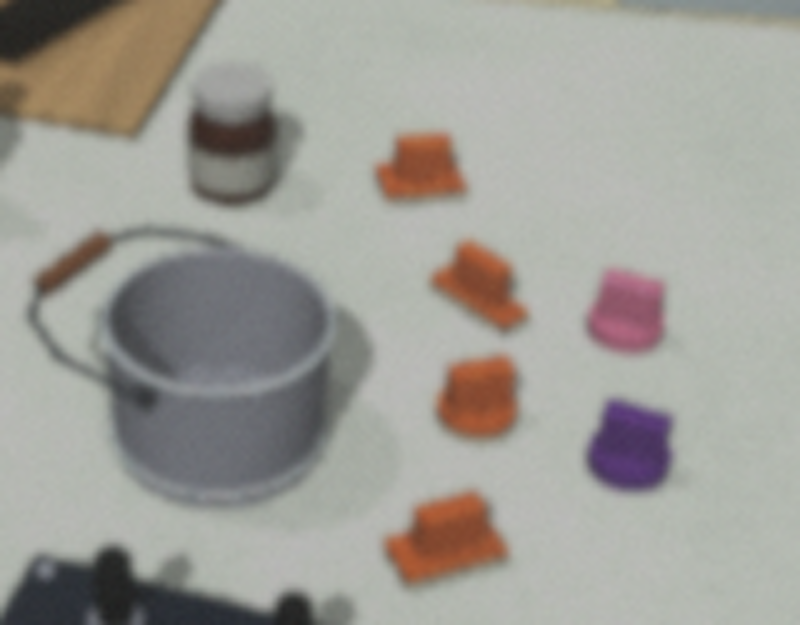

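View pics/c3.png

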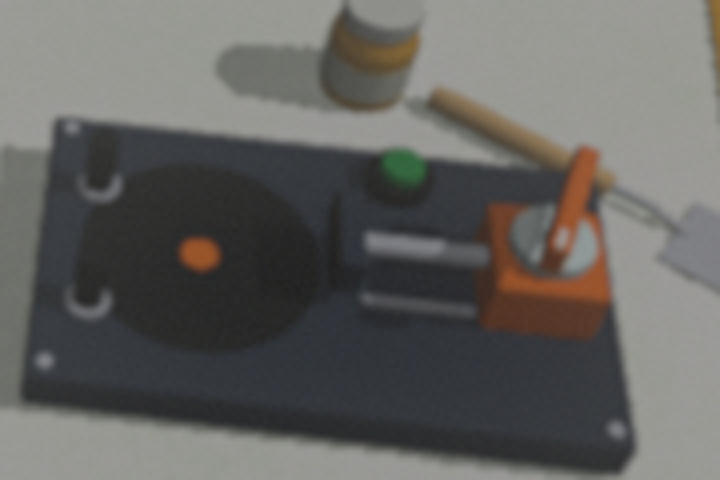

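View pics/c4.png

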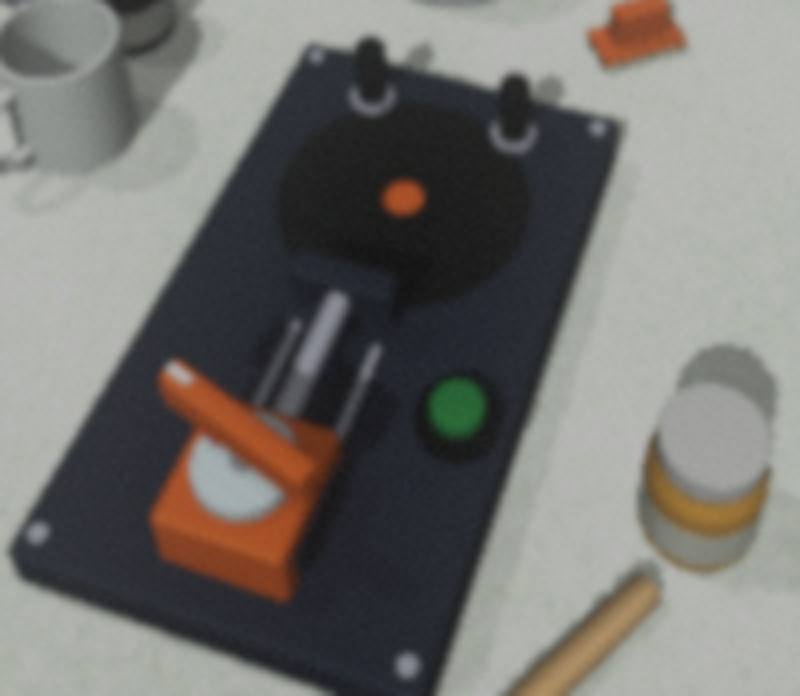

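Run:
```python
from h import *
np.set_printoptions(precision=4,suppress=True)
sc=[(67,208),(281,150),(443,140),(622,150)];sd=[(424,142),(484,258),(482,368),(455,508)]
for a,b in zip(sc,sd):
    a=(a[0]/4+90,a[1]/4+130);b=(b[0]/5+200,b[1]/5+110)
    print(tri([('scene',a),('side',b)]),at('scene',a,.042),at('side',b,.042))
# grip
for nm,a,b in [('grip',(400,415),(73,263)),]:
    a=(a[0]/4+90,a[1]/4+130);b=(b[0]/5+200,b[1]/5+110);print(nm,tri([('scene',a),('side',b)]))
print('gripends',tri([('scene',(355/4+90,397/4+130)),('side',(108/5+200,240/5+110))]),tri([('scene',(444/4+90,432/4+130)),('side',(40/5+200,286/5+110))]))
# rim centre scene: ellipse approx
print('rim',at('scene',(494/4+90,272/4+130),.095),at('side',(219/5+200,322/5+110),.095))
f=lambda p:(p[0]/4+270,p[1]/4+140); g=lambda p:(p[0]/4+130,p[1]/4+210)
for nm,a,b in [('pad',(200,254),(404,198)),('btn',(404,168),(457,406)),('postA',(100,135),(515,80)),('postB',(90,240),(370,45)),('handle whiteend',(588,152),(310,475)),('h2',(555,262),(178,372)),('c1',(72,128),(598,128)),('c2',(45,360),(316,53)),('c3',(617,430),(38,532))]:
    print(nm,tri([('scene',f(a)),('side',g(b))]))
```

```text
(array([ 0.5201, -0.4398,  0.0402]), [np.float64(0.00033704188637552116), np.float64(0.0003370418863754927)]) [ 0.522  -0.4385  0.042 ] [ 0.5196 -0.4375  0.042 ]
(array([ 0.4534, -0.3115,  0.0416]), [np.float64(0.0012348120052121483), np.float64(0.0012348120052120982)]) [ 0.4551 -0.3104  0.042 ] [ 0.4529 -0.3128  0.042 ]
(array([ 0.4334, -0.2014,  0.0418]), [np.float64(0.00014973179312436093), np.float64(0.00014973179312434732)]) [ 0.4338 -0.2012  0.042 ] [ 0.4333 -0.2013  0.042 ]
(array([ 0.4262, -0.0774,  0.0397]), [np.float64(0.0013718784860772845), np.float64(0.0013718784860773652)]) [ 0.4298 -0.0762  0.042 ] [ 0.4253 -0.0767  0.042 ]
grip (array([ 0.6877, -0.1768,  0.0831]), [np.float64(0.0005999252302030178), np.float64(0.0005999252302030476)])
gripends (array([ 0.6762, -0.2064,  0.0816]), [np.float64(0.001527544583168478), np.float64(0.0015275445831684441)]) (array([ 0.6978, -0.1488,  0.0842]), [np.float64(6.599415946445162e-05), np.float64(6.599415946441069e-05)])
rim [ 0.5874 -0.1371  0.095 ] [ 0.5806 -0.134   0.095 ]
pad (array([0.5338, 0.1294, 0.0409]), [np.float64(0.00070
[... 240 characters left out ...]
float64(0.00045835374398500055)])
postB (array([0.5758, 0.0575, 0.0946]), [np.float64(0.0030341361118865987), np.float64(0.003034136111886573)])
handle whiteend (array([0.5011, 0.3534, 0.1314]), [np.float64(0.0009571691655833725), np.float64(0.0009571691655832603)])
h2 (array([0.5832, 0.322 , 0.1255]), [np.float64(0.003117025417635312), np.float64(0.0031170254176355345)])
c1 (array([0.4325, 0.0416, 0.0414]), [np.float64(0.001008110763840291), np.float64(0.0010081107638402684)])
c2 (array([0.6281, 0.0334, 0.0434]), [np.float64(0.0009843195759781519), np.float64(0.0009843195759782093)])
c3 (array([0.6422, 0.3764, 0.042 ]), [np.float64(0.0005934233154183221), np.float64(0.0005934233154180837)])
```

```bash
cat >> h.py <<'E'
np.set_printoptions(precision=4,suppress=True)
def az(v): return np.degrees(np.arctan2(v[1],v[0]))
def plan(pos,zaz=None):
    """remaining yaw (deg) to bring tool z to azimuth zaz (mod 180), then shift in tool axes after the yaw, mm"""
    s,M=tool();cur=az(M[:,2]);yaw=0
    if zaz is not None:
        d=(zaz-cur+90)%180-90; yaw=-d   # tool x is down
    M2=M@R.from_euler('x',yaw,degrees=True).as_matrix()
    d=M2.T@(np.array(pos)-s['tool_pos'])*1000
    print('yaw',round(yaw,1),'rows',round(abs(yaw)/10.5,2),'shift',np.round(d,1),'now',s['tool_pos'],'zaz',round(cur,1),'t',s['t'],'q7',s['qpos'][6])
    return yaw,d
E
python3 - <<'E'
from h import *
for n,a,b in [('S1',(400,140),(450,138)),('S2',(461,247),(508,272)),('S3',(450,370),(513,362)),('S4',(418,512),(478,498))]:
    f=lambda p:at('side',(p[0]/5+200,p[1]/5+110),.042)
    A,B=f(a),f(b);print(n,A,B,'len',np.linalg.norm(A-B),'ridge az',az(B-A))
plan([0.5201,-0.4398,0.22],None)
E
```

```text
S1 [ 0.5366 -0.4351  0.042 ] [ 0.5028 -0.4481  0.042 ] len 0.03619976029677786 ridge az -158.8791882546495
S2 [ 0.4697 -0.3204  0.042 ] [ 0.4351 -0.3023  0.042 ] len 0.03908852680917806 ridge az 152.31229032401163
S3 [ 0.4516 -0.1938  0.042 ] [ 0.4162 -0.2125  0.042 ] len 0.04008806393888595 ridge az -152.19340251345233
S4 [ 0.4445 -0.0676  0.042 ] [ 0.4145 -0.0883  0.042 ] len 0.036448251859188235 ridge az -145.30609884100454
yaw 0 rows 0.0 shift [ 82.  330.8 -29.2] now [ 0.2211 -0.5843  0.302 ] zaz -69.3 t 0.15 q7 -0.08218173937835027
```

>>> drive_tool(
  deltas=[
    {"delta_pos":[14,55,-5],"yaw":0,"fingers":1},
    {"delta_pos":[14,55,-5],"yaw":0,"fingers":1},
    {"delta_pos":[14,55,-5],"yaw":0,"fingers":1},
    {"delta_pos":[14,55,-5],"yaw":0,"fingers":1},
    {"delta_pos":[14,55,-5],"yaw":0,"fingers":1},
    {"delta_pos":[12,56,-4],"yaw":0,"fingers":1},
    {"delta_pos":[0,0,0],"yaw":0,"fingers":1},
    {"delta_pos":[0,0,0],"yaw":0,"fingers":1},
  ],
)

```text
t: 1.15
tool_pos: [0.52, -0.4404, 0.2201]
eef_rot: [0.402, 0.582, -0.402, 0.581]
wrist_force: [0.0, -0.3, 0.7]
grip_width: 0.0879
```

```bash
cat > look.py <<'E'
from h import *
import sys
n=sys.argv[1]
s=r.sense();im=r.capture('wrist');im2=np.ascontiguousarray(im[:,:,::-1])
for g in sys.argv[2:]:
    p=proj('wrist',eval(g),s);cv2.drawMarker(im2,tuple(int(v) for v in p),(255,0,255),cv2.MARKER_CROSS,14,1);print(g,p)
cv2.imwrite(f'pics/{n}.png',im2);print(s['t'],s['tool_pos'])
E
python3 look.py w1 "[0.5201,-0.4398,0.042]"
```

```text
[0.5201,-0.4398,0.042] [257.6885 192.5348]
1.15 [ 0.52   -0.4404  0.2201]
```

View pics/w1.png

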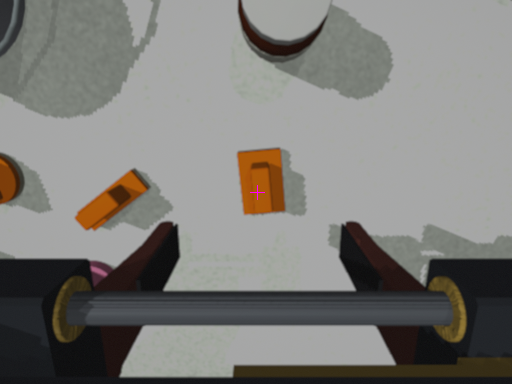

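The wrist view shows the stamp's ridge top at (261,196), within 2 mm of the triangulated point and lined up with the jaws. Descending.

>>> drive_tool(
  deltas=[
    {"delta_pos":[40,0,1],"yaw":0,"fingers":0.6},
    {"delta_pos":[40,0,0],"yaw":0,"fingers":0.6},
    {"delta_pos":[25,0,0],"yaw":0,"fingers":0.6},
    {"delta_pos":[15,0,0],"yaw":0,"fingers":0.6},
    {"delta_pos":[0,0,0],"yaw":0,"fingers":0.6},
    {"delta_pos":[0,0,0],"yaw":0,"fingers":0},
    {"delta_pos":[0,0,0],"yaw":0,"fingers":0},
    {"delta_pos":[0,0,0],"yaw":0,"fingers":0},
    {"delta_pos":[0,0,0],"yaw":0,"fingers":0},
    {"delta_pos":[-40,0,0],"yaw":0,"fingers":0},
    {"delta_pos":[-50,0,0],"yaw":0,"fingers":0},
    {"delta_pos":[-30,0,0],"yaw":0,"fingers":0},
  ],
)

```text
t: 2.7
tool_pos: [0.5214, -0.4415, 0.2234]
eef_rot: [0.402, 0.581, -0.402, 0.583]
wrist_force: [0.4, -0.8, -0.4]
grip_width: 0.016
```

Run:
```python
from h import *
x=np.array([.936,-.351]);y=np.array([.351,.936]);c=np.array([.582,-.138])
# target: offset so ridges lie parallel; tool z az -69 ~ along -y pail
p=c-29*y/1000
plan([*p,.22])
```

```text
yaw 0 rows 0.0 shift [   3.1  145.  -240.6] now [ 0.5214 -0.4415  0.2234] zaz -69.3 t 2.7 q7 -0.6178977324905489
```

Run:
```python
from h import *
plan([.592,-.164,.22])
```

```text
yaw 0 rows 0.0 shift [   3.1  164.3 -234.6] now [ 0.5214 -0.4415  0.2234] zaz -69.3 t 2.7 q7 -0.6178977324905489
```

>>> drive_tool(
  deltas=[
    {"delta_pos":[0,33,-47],"yaw":0,"fingers":0},
    {"delta_pos":[0,33,-47],"yaw":0,"fingers":0},
    {"delta_pos":[0,33,-47],"yaw":0,"fingers":0},
    {"delta_pos":[0,33,-47],"yaw":0,"fingers":0},
    {"delta_pos":[0,32,-47],"yaw":0,"fingers":0},
    {"delta_pos":[0,0,0],"yaw":0,"fingers":0},
    {"delta_pos":[0,0,0],"yaw":0,"fingers":0},
  ],
)

```text
t: 3.58
tool_pos: [0.5909, -0.1638, 0.2207]
eef_rot: [0.401, 0.582, -0.402, 0.582]
wrist_force: [-0.2, -0.1, -0.1]
grip_width: 0.016
```

```bash
python3 look.py w2 "[0.582,-0.138,0.095]" "[0.582,-0.138,0.004]" "[0.687,-0.177,0.083]"
```

```text
[0.582,-0.138,0.095] [217.873  212.9896]
[0.582,-0.138,0.004] [229.602  181.2339]
[0.687,-0.177,0.083] [329.4896  83.5893]
3.575 [ 0.5909 -0.1638  0.2207]
```

View pics/w2.png

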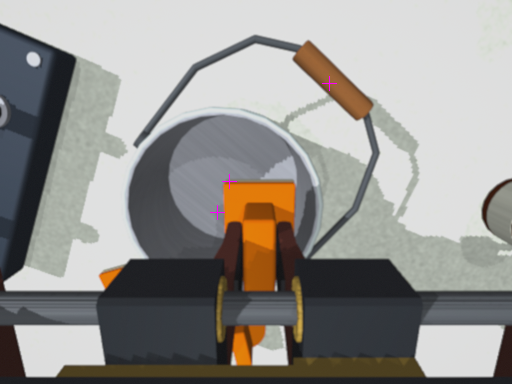

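The pail's rim centre appears at about (224,207). That is 3-4 mm from my estimate, so I'll use (0.586,-0.140). The stamp hangs inside the rim; lowering and releasing.

>>> drive_tool(
  deltas=[
    {"delta_pos":[35,3,0],"yaw":0,"fingers":0},
    {"delta_pos":[35,0,0],"yaw":0,"fingers":0},
    {"delta_pos":[25,0,0],"yaw":0,"fingers":0},
    {"delta_pos":[12,0,0],"yaw":0,"fingers":0},
    {"delta_pos":[0,0,0],"yaw":0,"fingers":0},
    {"delta_pos":[0,0,0],"yaw":0,"fingers":0.3},
    {"delta_pos":[0,0,0],"yaw":0,"fingers":0.3},
    {"delta_pos":[-20,0,0],"yaw":0,"fingers":0.3},
    {"delta_pos":[-40,0,0],"yaw":0,"fingers":0.3},
    {"delta_pos":[-50,0,0],"yaw":0,"fingers":0.5},
    {"delta_pos":[0,0,0],"yaw":0,"fingers":0.8},
  ],
)

```text
t: 5.0
tool_pos: [0.5962, -0.1627, 0.23]
eef_rot: [0.403, 0.579, -0.401, 0.585]
wrist_force: [0.2, -0.3, -0.7]
grip_width: 0.0429
```

Run:
```python
from h import *
for n in ["scene","side"]: cv2.imwrite(f'pics/{n}1.png',r.capture(n)[:,:,::-1])
a=cv2.imread('pics/scene1.png');b=cv2.imread('pics/side1.png')
A=cv2.resize(a[120:260,90:310],None,fx=3,fy=3);B=cv2.resize(b[110:250,190:360],None,fx=3,fy=3)
cv2.imwrite('pics/d1.png',A);cv2.imwrite('pics/d2.png',B)
plan([.4262,-.0774,.22],-55)
```

```text
yaw -14.3 rows 1.36 shift [   5.   -88.9 -165.9] now [ 0.5941 -0.1623  0.2255] zaz -69.3 t 5.1 q7 -1.0865418373855487
```

View pics/d1.png

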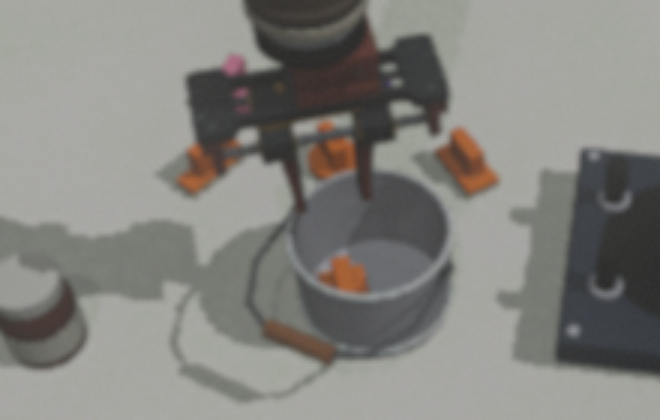

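View pics/d2.png

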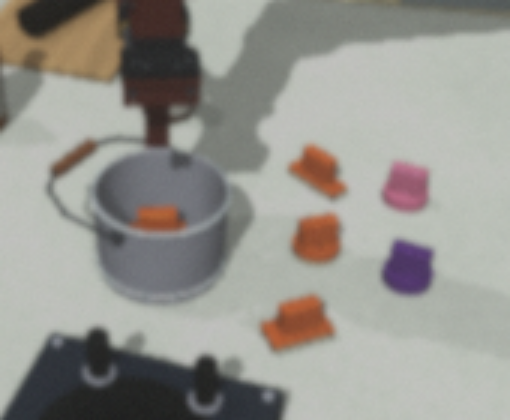

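>>> drive_tool(
  deltas=[
    {"delta_pos":[0,0,0],"yaw":-7.2,"fingers":1},
    {"delta_pos":[0,0,0],"yaw":-7.1,"fingers":1},
    {"delta_pos":[0,-22,-41],"yaw":0,"fingers":1},
    {"delta_pos":[0,-22,-41],"yaw":0,"fingers":1},
    {"delta_pos":[0,-22,-41],"yaw":0,"fingers":1},
    {"delta_pos":[3,-22,-42],"yaw":0,"fingers":1},
    {"delta_pos":[0,0,0],"yaw":0,"fingers":1},
    {"delta_pos":[0,0,0],"yaw":0,"fingers":1},
  ],
)

```text
t: 6.1
tool_pos: [0.4275, -0.0779, 0.2207]
eef_rot: [0.326, 0.627, -0.326, 0.627]
wrist_force: [0.8, -0.9, -0.5]
grip_width: 0.0882
```

```bash
python3 look.py w3 "[0.4262,-0.0774,0.042]" "[0.4334,-0.2014,.042]"; python3 -c "
from h import *
plan([0.4262,-0.0774,.1],-55)"
```

```text
[0.4262,-0.0774,0.042] [256.4763 193.7048]
[0.4334,-0.2014,.042] [374.6553 263.8015]
6.1 [ 0.4275 -0.0779  0.2207]
yaw 0.0 rows 0.0 shift [120.6  -1.   -1.6] now [ 0.4279 -0.0781  0.2206] zaz -55.0 t 6.15 q7 -0.9615821416703032
```

View pics/w3.png

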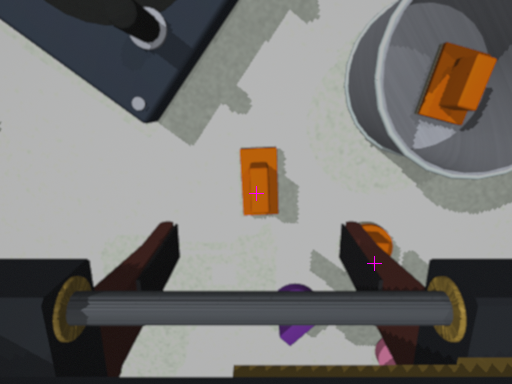

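>>> drive_tool(
  deltas=[
    {"delta_pos":[40,-1,0],"yaw":0,"fingers":0.6},
    {"delta_pos":[40,0,0],"yaw":0,"fingers":0.6},
    {"delta_pos":[25,0,0],"yaw":0,"fingers":0.6},
    {"delta_pos":[15,0,0],"yaw":0,"fingers":0.6},
    {"delta_pos":[0,0,0],"yaw":0,"fingers":0.6},
    {"delta_pos":[0,0,0],"yaw":0,"fingers":0},
    {"delta_pos":[0,0,0],"yaw":0,"fingers":0},
    {"delta_pos":[0,0,0],"yaw":0,"fingers":0},
    {"delta_pos":[0,0,0],"yaw":0,"fingers":0},
    {"delta_pos":[-40,0,0],"yaw":0,"fingers":0},
    {"delta_pos":[-50,0,0],"yaw":0,"fingers":0},
    {"delta_pos":[-30,0,0],"yaw":7.2,"fingers":0},
  ],
)

```text
t: 7.65
tool_pos: [0.4266, -0.0783, 0.2229]
eef_rot: [0.366, 0.604, -0.365, 0.606]
wrist_force: [0.1, -1.5, -0.6]
grip_width: 0.0159
```

>>> drive_tool(
  deltas=[
    {"delta_pos":[0,0,0],"yaw":7.1,"fingers":0},
    {"delta_pos":[0,0,0],"yaw":0,"fingers":0},
  ],
)

```text
t: 7.9
tool_pos: [0.4262, -0.0783, 0.221]
eef_rot: [0.402, 0.582, -0.402, 0.582]
wrist_force: [-0.2, -0.3, -0.2]
grip_width: 0.0156
```

```bash
python3 -c "
from h import *
plan([0.576,-0.114,.22],-69.3);print(r.sense()['grip_width'])"
```

```text
yaw 0.1 rows 0.01 shift [  1.2 127.5  86.3] now [ 0.4262 -0.0783  0.221 ] zaz -69.2 t 7.9 q7 -1.2003930036302826
0.015604162359334523
```

>>> drive_tool(
  deltas=[
    {"delta_pos":[0,43,29],"yaw":0,"fingers":0},
    {"delta_pos":[0,43,29],"yaw":0,"fingers":0},
    {"delta_pos":[0,42,28],"yaw":0,"fingers":0},
    {"delta_pos":[0,0,0],"yaw":0,"fingers":0},
    {"delta_pos":[40,0,0],"yaw":0,"fingers":0},
    {"delta_pos":[40,0,0],"yaw":0,"fingers":0},
    {"delta_pos":[20,0,0],"yaw":0,"fingers":0},
    {"delta_pos":[8,0,0],"yaw":0,"fingers":0},
    {"delta_pos":[0,0,0],"yaw":0,"fingers":0},
    {"delta_pos":[0,0,0],"yaw":0,"fingers":0.3},
    {"delta_pos":[0,0,0],"yaw":0,"fingers":0.3},
    {"delta_pos":[-25,0,0],"yaw":0,"fingers":0.3},
  ],
)

```text
t: 9.4
tool_pos: [0.5756, -0.1133, 0.1371]
eef_rot: [0.401, 0.583, -0.402, 0.581]
wrist_force: [-0.3, -0.2, 1.1]
grip_width: 0.0266
```

>>> drive_tool(
  deltas=[
    {"delta_pos":[-40,0,0],"yaw":0,"fingers":0.3},
    {"delta_pos":[-43,0,0],"yaw":0,"fingers":0.6},
    {"delta_pos":[0,0,0],"yaw":0,"fingers":1},
  ],
)

```text
t: 9.78
tool_pos: [0.5783, -0.1136, 0.225]
eef_rot: [0.403, 0.579, -0.401, 0.584]
wrist_force: [-0.2, 0.9, -0.5]
grip_width: 0.043
```

```bash
python3 look.py w4;  python3 -c "
from h import *
plan([0.4534,-0.3115,.22],62.3)"
```

```text
9.775 [ 0.5783 -0.1136  0.225 ]
yaw 48.4 rows 4.61 shift [  2.5 -17.7 232.9] now [ 0.5773 -0.1135  0.2228] zaz -69.3 t 9.825 q7 -1.1854532198418406
```

View pics/w4.png

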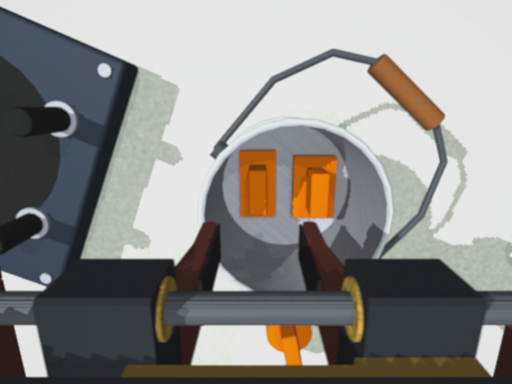

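>>> drive_tool(
  deltas=[
    {"delta_pos":[0,0,0],"yaw":9.7,"fingers":1},
    {"delta_pos":[0,0,0],"yaw":9.7,"fingers":1},
    {"delta_pos":[0,0,0],"yaw":9.7,"fingers":1},
    {"delta_pos":[0,0,0],"yaw":9.7,"fingers":1},
    {"delta_pos":[0,0,0],"yaw":9.6,"fingers":1},
    {"delta_pos":[0,-4,47],"yaw":0,"fingers":1},
    {"delta_pos":[0,-4,47],"yaw":0,"fingers":1},
    {"delta_pos":[0,-4,47],"yaw":0,"fingers":1},
    {"delta_pos":[0,-3,46],"yaw":0,"fingers":1},
    {"delta_pos":[0,-3,46],"yaw":0,"fingers":1},
    {"delta_pos":[0,0,0],"yaw":0,"fingers":1},
    {"delta_pos":[0,0,0],"yaw":0,"fingers":1},
  ],
)

```text
t: 11.32
tool_pos: [0.4522, -0.3108, 0.2199]
eef_rot: [-0.605, -0.366, 0.605, -0.365]
wrist_force: [0.4, -0.1, -0.6]
grip_width: 0.0881
```

```bash
python3 look.py w5 "[0.4534,-0.3115,.042]"; python3 -c "
from h import *
plan([0.4534,-0.3115,.1],62.3)"
```

```text
[0.4534,-0.3115,.042] [259.553  191.6279]
11.325 [ 0.4522 -0.3108  0.2199]
yaw 0.1 rows 0.01 shift [120.    1.3   0.8] now [ 0.4527 -0.3103  0.22  ] zaz -117.6 t 11.375 q7 -1.513988315113318
```

View pics/w5.png

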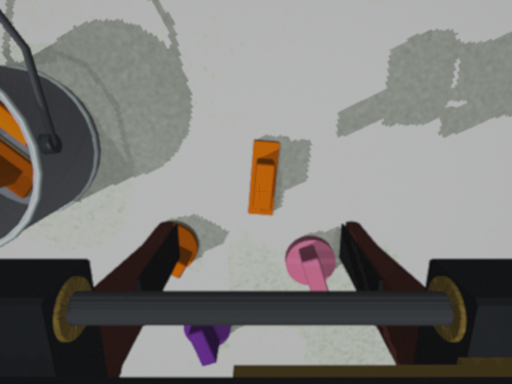

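>>> drive_tool(
  deltas=[
    {"delta_pos":[40,1,2],"yaw":4,"fingers":0.5},
    {"delta_pos":[40,0,0],"yaw":0,"fingers":0.5},
    {"delta_pos":[25,0,0],"yaw":0,"fingers":0.5},
    {"delta_pos":[15,0,0],"yaw":0,"fingers":0.5},
    {"delta_pos":[0,0,0],"yaw":0,"fingers":0.5},
    {"delta_pos":[0,0,0],"yaw":0,"fingers":0},
    {"delta_pos":[0,0,0],"yaw":0,"fingers":0},
    {"delta_pos":[0,0,0],"yaw":0,"fingers":0},
    {"delta_pos":[0,0,0],"yaw":0,"fingers":0},
    {"delta_pos":[-40,0,0],"yaw":0,"fingers":0},
    {"delta_pos":[-50,0,0],"yaw":0,"fingers":0},
    {"delta_pos":[-30,0,0],"yaw":0,"fingers":0},
  ],
)

```text
t: 12.88
tool_pos: [0.4526, -0.3139, 0.223]
eef_rot: [0.618, 0.344, -0.617, 0.345]
wrist_force: [0.9, 0.3, -0.5]
grip_width: 0.0156
```

```bash
python3 -c "
from h import *
plan([0.582,-0.138,.22],-69.3);print(r.sense()['grip_width'])"
```

```text
yaw -52.4 rows 4.99 shift [   3.1  183.3 -118.8] now [ 0.4526 -0.3139  0.223 ] zaz -121.7 t 12.875 q7 -1.5720808935548487
0.015600697056870047
```

>>> drive_tool(
  deltas=[
    {"delta_pos":[0,0,0],"yaw":-10.5,"fingers":0},
    {"delta_pos":[0,0,0],"yaw":-10.5,"fingers":0},
    {"delta_pos":[0,0,0],"yaw":-10.5,"fingers":0},
    {"delta_pos":[0,0,0],"yaw":-10.5,"fingers":0},
    {"delta_pos":[0,0,0],"yaw":-10.4,"fingers":0},
    {"delta_pos":[0,47,-30],"yaw":0,"fingers":0},
    {"delta_pos":[0,47,-30],"yaw":0,"fingers":0},
    {"delta_pos":[0,46,-29],"yaw":0,"fingers":0},
    {"delta_pos":[0,46,-29],"yaw":0,"fingers":0},
    {"delta_pos":[0,0,0],"yaw":0,"fingers":0},
    {"delta_pos":[0,0,0],"yaw":0,"fingers":0},
  ],
)

```text
t: 14.25
tool_pos: [0.584, -0.1378, 0.2203]
eef_rot: [0.401, 0.582, -0.402, 0.582]
wrist_force: [0.7, -0.1, -0.6]
grip_width: 0.0158
```

```bash
python3 look.py w6; python3 -c "
from h import *
plan([0.5855,-0.138,.13],-69.3);print(r.sense()['grip_width'])"
```

```text
14.25 [ 0.584  -0.1378  0.2203]
yaw -0.0 rows 0.0 shift [90.4  2.  -0. ] now [ 0.5837 -0.1387  0.2204] zaz -69.3 t 14.3 q7 -1.137680261906284
0.015566181287806468
```

View pics/w6.png

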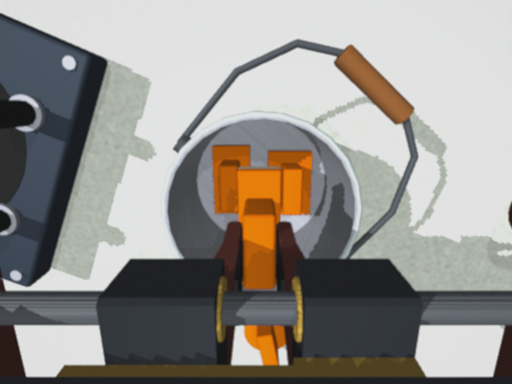

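>>> drive_tool(
  deltas=[
    {"delta_pos":[40,2,0],"yaw":0,"fingers":0},
    {"delta_pos":[30,0,0],"yaw":0,"fingers":0},
    {"delta_pos":[18,0,0],"yaw":0,"fingers":0},
    {"delta_pos":[0,0,0],"yaw":0,"fingers":0},
    {"delta_pos":[0,0,0],"yaw":0,"fingers":0.3},
    {"delta_pos":[0,0,0],"yaw":0,"fingers":0.3},
    {"delta_pos":[-25,0,0],"yaw":0,"fingers":0.3},
    {"delta_pos":[-40,0,0],"yaw":0,"fingers":0.3},
    {"delta_pos":[-25,0,0],"yaw":0,"fingers":0.6},
    {"delta_pos":[0,0,0],"yaw":0,"fingers":1},
    {"delta_pos":[0,0,0],"yaw":0,"fingers":1},
  ],
)

```text
t: 15.68
tool_pos: [0.586, -0.1367, 0.2223]
eef_rot: [0.402, 0.582, -0.402, 0.582]
wrist_force: [-1.4, 0.2, 0.6]
grip_width: 0.053
```

```bash
python3 look.py w7; python3 -c "
from h import *
plan([0.4334,-0.2014,.22],-62.2);print(r.sense()['grip_width'])"
```

```text
15.675 [ 0.586  -0.1367  0.2223]
yaw -7.1 rows 0.67 shift [   2.  -165.   -13.8] now [ 0.5858 -0.1367  0.2218] zaz -69.3 t 15.725 q7 -1.1399449969626303
0.05687266693513909
```

View pics/w7.png

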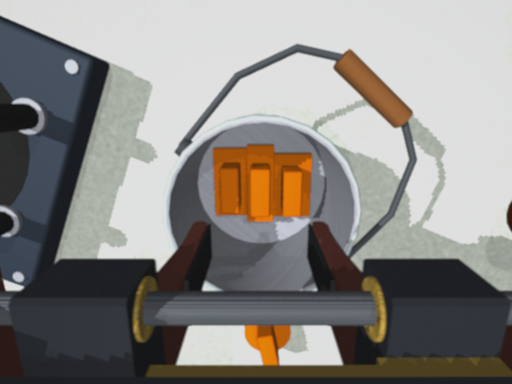

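>>> drive_tool(
  deltas=[
    {"delta_pos":[0,0,0],"yaw":-7.1,"fingers":1},
    {"delta_pos":[0,-42,-3],"yaw":0,"fingers":1},
    {"delta_pos":[0,-41,-3],"yaw":0,"fingers":1},
    {"delta_pos":[0,-41,-4],"yaw":0,"fingers":1},
    {"delta_pos":[2,-41,-4],"yaw":0,"fingers":1},
    {"delta_pos":[0,0,0],"yaw":0,"fingers":1},
    {"delta_pos":[0,0,0],"yaw":0,"fingers":1},
  ],
)

```text
t: 16.6
tool_pos: [0.4344, -0.2011, 0.2203]
eef_rot: [0.365, 0.606, -0.365, 0.606]
wrist_force: [0.7, -0.1, 0.4]
grip_width: 0.0877
```

```bash
python3 look.py w8 "[0.4334,-0.2014,.042]"; python3 -c "
from h import *
plan([0.4334,-0.2014,.1],-62.2);print(r.sense()['grip_width'])"
```

```text
[0.4334,-0.2014,.042] [257.9322 194.1717]
16.6 [ 0.4344 -0.2011  0.2203]
yaw 0.1 rows 0.01 shift [120.4  -1.5  -0.1] now [ 0.4347 -0.2008  0.2204] zaz -62.1 t 16.65 q7 -0.8180655277433253
0.08749827987985868
```

View pics/w8.png

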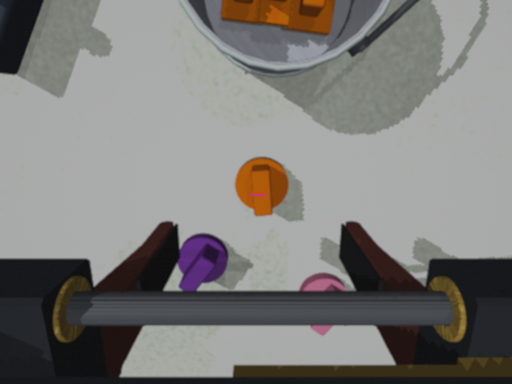

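>>> drive_tool(
  deltas=[
    {"delta_pos":[40,-1,1],"yaw":-3,"fingers":0.5},
    {"delta_pos":[40,0,0],"yaw":0,"fingers":0.5},
    {"delta_pos":[25,0,0],"yaw":0,"fingers":0.5},
    {"delta_pos":[15,0,0],"yaw":0,"fingers":0.5},
    {"delta_pos":[0,0,0],"yaw":0,"fingers":0.5},
    {"delta_pos":[0,0,0],"yaw":0,"fingers":0},
    {"delta_pos":[0,0,0],"yaw":0,"fingers":0},
    {"delta_pos":[0,0,0],"yaw":0,"fingers":0},
    {"delta_pos":[0,0,0],"yaw":0,"fingers":0},
    {"delta_pos":[-40,0,0],"yaw":0,"fingers":0},
    {"delta_pos":[-50,0,0],"yaw":0,"fingers":0},
    {"delta_pos":[-50,0,0],"yaw":0,"fingers":0},
  ],
)

```text
t: 18.15
tool_pos: [0.433, -0.2026, 0.242]
eef_rot: [0.349, 0.615, -0.349, 0.615]
wrist_force: [1.6, -1.0, -1.5]
grip_width: 0.0157
```

```bash
python3 -c "
from h import *
plan([0.583,-0.138,.24]);print(r.sense()['grip_width'])"
```

```text
yaw 0 rows 0.0 shift [  2.  161.9  21.4] now [ 0.433  -0.2026  0.242 ] zaz -59.2 t 18.15 q7 -0.7585989383981733
0.015699970633919102
```

```bash
python3 -c "
from h import *
s=dict(tool_pos=np.array([0.586,-0.1367,0.2223]),eef_rot=[0.402,0.582,-0.402,0.582])
M=R.from_quat(s['eef_rot']).as_matrix()
f=lambda p,z:np.round((M.T@(at('wrist',p,z,s)-s['tool_pos']))[1:]*1000,1)
print('rim L,R,top',f((167,208),.095),f((359,208),.095),f((262,117),.095))
print('floor',f((198,186),.004),f((325,186),.004),f((262,123),.004))
for p,z in [((213,149),.016),((216,216),.016),((311,154),.016),((309,217),.016),((260,145),.028),((260,221),.058),((247,164),.058),((273,164),.058)]: print(p,f(p,z))
"
```

```text
rim L,R,top [  3.7 -62.1] [ 3.7 69.2] [64.4  2.7]
floor [ -4.4 -57.9] [-4.4 64.3] [55.1  3.5]
(213, 149) [ 33.  -40.4]
(216, 216) [-30.7 -40. ]
(311, 154) [28.5 47.6]
(309, 217) [-31.7  48.3]
(260, 145) [38.1  1.7]
(260, 221) [-19.8   1.6]
(247, 164) [27.3 -8.5]
(273, 164) [27.3 11.7]
```

```bash
python3 -c "
from h import *
plan([0.554,-0.151,.24],-69.3)"
```

```text
yaw 10.1 rows 0.96 shift [  2.  131.4  -5.5] now [ 0.433  -0.2026  0.242 ] zaz -59.2 t 18.15 q7 -0.7585989383981733
```

>>> drive_tool(
  deltas=[
    {"delta_pos":[0,0,0],"yaw":10.1,"fingers":0},
    {"delta_pos":[0,44,-2],"yaw":0,"fingers":0},
    {"delta_pos":[0,44,-2],"yaw":0,"fingers":0},
    {"delta_pos":[2,43,-1],"yaw":0,"fingers":0},
    {"delta_pos":[0,0,0],"yaw":0,"fingers":0},
    {"delta_pos":[30,0,0],"yaw":0,"fingers":0},
    {"delta_pos":[30,0,0],"yaw":0,"fingers":0},
    {"delta_pos":[18,0,0],"yaw":0,"fingers":0},
    {"delta_pos":[0,0,0],"yaw":0,"fingers":0},
  ],
)

```text
t: 19.27
tool_pos: [0.5533, -0.1521, 0.1598]
eef_rot: [0.402, 0.582, -0.402, 0.581]
wrist_force: [-0.2, 0.5, -1.6]
grip_width: 0.016
```

```bash
python3 look.py w9; python3 -c "
from h import *
for n in ['scene','side']: cv2.imwrite(f'pics/{n}2.png',r.capture(n)[:,:,::-1])
a=cv2.imread('pics/scene2.png');b=cv2.imread('pics/side2.png')
A=cv2.resize(a[120:260,140:280],None,fx=3,fy=3);B=cv2.resize(b[110:250,190:330],None,fx=3,fy=3)
w=cv2.imread('pics/w9.png');cv2.imwrite('pics/d3.png',np.hstack([A,B]))"
```

```text
19.275 [ 0.5533 -0.1521  0.1598]
```

View pics/w9.png

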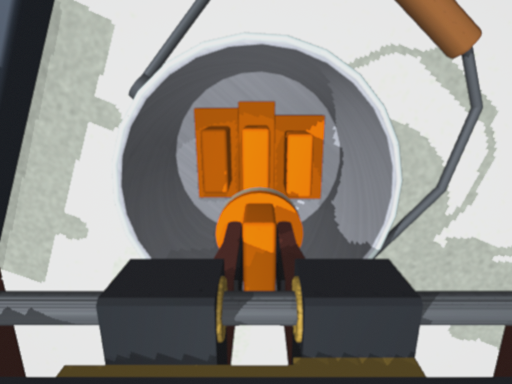

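View pics/d3.png

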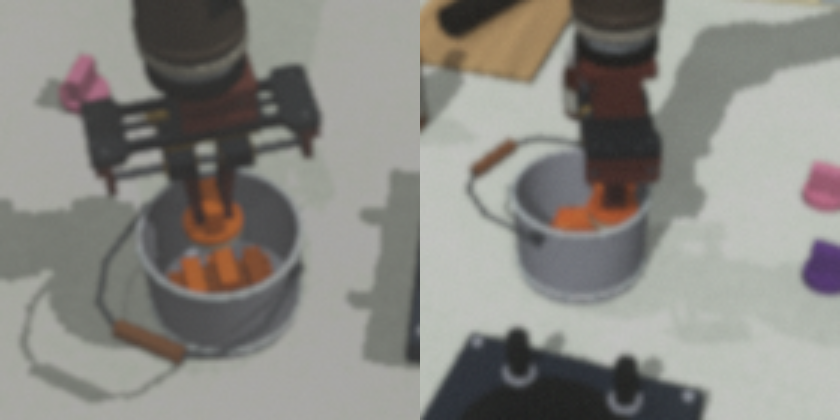

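>>> drive_tool(
  deltas=[
    {"delta_pos":[0,-2,0],"yaw":0,"fingers":0},
    {"delta_pos":[0,0,0],"yaw":0,"fingers":0.35},
    {"delta_pos":[0,0,0],"yaw":0,"fingers":0.35},
    {"delta_pos":[-25,0,0],"yaw":0,"fingers":0.35},
    {"delta_pos":[-40,0,0],"yaw":0,"fingers":0.35},
    {"delta_pos":[-10,0,0],"yaw":0,"fingers":0.35},
    {"delta_pos":[0,-40,0],"yaw":0,"fingers":0.35},
    {"delta_pos":[0,0,0],"yaw":0,"fingers":0.35},
  ],
)

```text
t: 20.42
tool_pos: [0.5126, -0.1679, 0.2351]
eef_rot: [0.402, 0.582, -0.403, 0.581]
wrist_force: [0.0, 0.7, 1.0]
grip_width: 0.0308
```

```bash
python3 look.py w10; python3 -c "
from h import *
for n in ['scene','side']: cv2.imwrite(f'pics/{n}3.png',r.capture(n)[:,:,::-1])
a=cv2.imread('pics/scene3.png');b=cv2.imread('pics/side3.png')
A=cv2.resize(a[120:260,140:280],None,fx=3,fy=3);B=cv2.resize(b[110:250,190:330],None,fx=3,fy=3)
cv2.imwrite('pics/d4.png',np.hstack([A,B]))"
```

```text
20.425 [ 0.5126 -0.1679  0.2351]
```

View pics/w10.png

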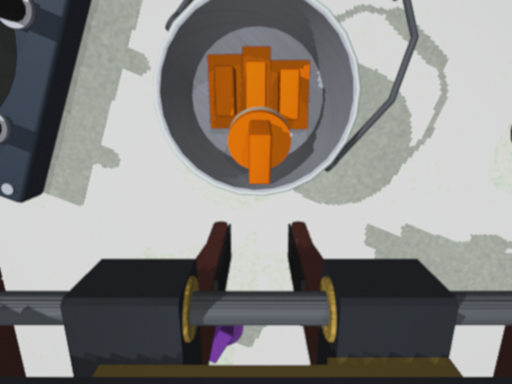

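View pics/d4.png

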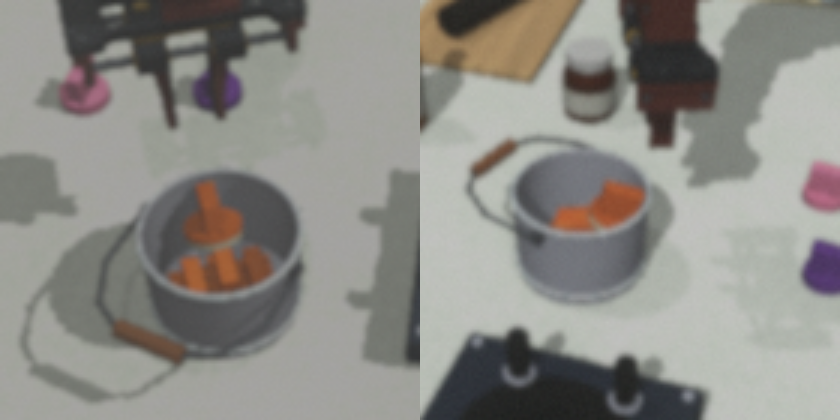

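```bash
python3 -c "
from h import *
s=dict(tool_pos=np.array([0.5909,-0.1638,0.2207]),eef_rot=[0.401,0.582,-0.402,0.582])
for p in [(333,80),(308,50),(359,111)]: print(at('wrist',p,.082,s))
a=at('wrist',(308,50),.082,s);b=at('wrist',(359,111),.082,s);print(az(b-a))
plan([0.687,-0.178,.235],-20.5)"
```

```text
[ 0.6899 -0.1784  0.082 ]
[ 0.7007 -0.1562  0.082 ]
[ 0.6782 -0.2026  0.082 ]
-115.85935351425188
yaw -48.8 rows 4.64 shift [  0.5  49.1 164.9] now [ 0.5154 -0.1662  0.2354] zaz -69.3 t 20.575 q7 -1.0655840777982803
```

>>> drive_tool(
  deltas=[
    {"delta_pos":[0,0,0],"yaw":-9.3,"fingers":0.4},
    {"delta_pos":[0,0,0],"yaw":-9.3,"fingers":0.4},
    {"delta_pos":[0,0,0],"yaw":-9.2,"fingers":0.4},
    {"delta_pos":[0,0,0],"yaw":-9.2,"fingers":0.4},
    {"delta_pos":[0,0,0],"yaw":-9.2,"fingers":0.4},
    {"delta_pos":[0,0,0],"yaw":0,"fingers":0.4},
  ],
)

```text
t: 21.32
tool_pos: [0.5155, -0.1661, 0.2352]
eef_rot: [0.142, 0.693, -0.141, 0.693]
wrist_force: [-0.9, -0.9, -1.4]
grip_width: 0.0349
```

```bash
python3 -c "
from h import *
plan([0.688,-0.178,.235],None)"
```

```text
yaw 0 rows 0.0 shift [  0.2  56.6 163.3] now [ 0.5155 -0.1661  0.2352] zaz -23.1 t 21.325 q7 -0.3260195670733171
```

>>> drive_tool(
  deltas=[
    {"delta_pos":[0,14,41],"yaw":0,"fingers":0.4},
    {"delta_pos":[0,14,41],"yaw":0,"fingers":0.4},
    {"delta_pos":[0,14,41],"yaw":0,"fingers":0.4},
    {"delta_pos":[0,14,40],"yaw":0,"fingers":0.4},
    {"delta_pos":[0,0,0],"yaw":0,"fingers":0.4},
    {"delta_pos":[0,0,0],"yaw":0,"fingers":0.4},
  ],
)

```text
t: 22.08
tool_pos: [0.6864, -0.1784, 0.2348]
eef_rot: [0.142, 0.693, -0.142, 0.692]
wrist_force: [0.3, -0.4, -0.4]
grip_width: 0.035
```

```bash
python3 look.py w11 "[0.688,-0.178,.083]"
```

```text
[0.688,-0.178,.083] [259.5332 200.2678]
22.075 [ 0.6864 -0.1784  0.2348]
```

View pics/w11.png

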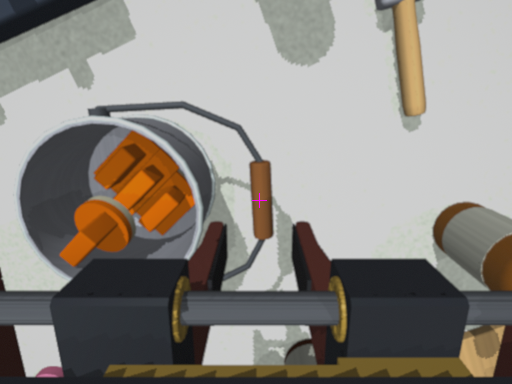

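>>> drive_tool(
  deltas=[
    {"delta_pos":[0,0,1],"yaw":-3,"fingers":0.4},
    {"delta_pos":[35,0,0],"yaw":0,"fingers":0.4},
    {"delta_pos":[35,0,0],"yaw":0,"fingers":0.4},
    {"delta_pos":[15,0,0],"yaw":0,"fingers":0.4},
    {"delta_pos":[7,0,0],"yaw":0,"fingers":0.4},
    {"delta_pos":[0,0,0],"yaw":0,"fingers":0.4},
    {"delta_pos":[0,0,0],"yaw":0,"fingers":0},
    {"delta_pos":[0,0,0],"yaw":0,"fingers":0},
    {"delta_pos":[0,0,0],"yaw":0,"fingers":0},
    {"delta_pos":[0,0,0],"yaw":0,"fingers":0},
  ],
)

```text
t: 23.38
tool_pos: [0.688, -0.1793, 0.1443]
eef_rot: [0.123, 0.696, -0.123, 0.697]
wrist_force: [-1.5, 0.2, 3.2]
grip_width: 0.0152
```

```bash
python3 look.py w12; python3 -c "
from h import *
s,M=tool();print(s['tool_pos'],az(M[:,2]),s['wrist_force'])
"
```

```text
23.375 [ 0.688  -0.1793  0.1443]
[ 0.688  -0.1793  0.1443] -20.069841158854942 [-1.0797 -0.7388  4.6487]
```

View pics/w12.png

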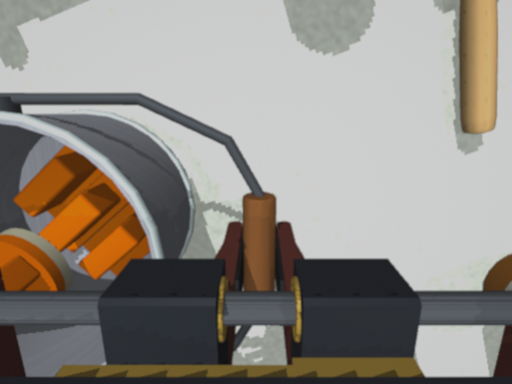

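>>> drive_tool(
  deltas=[
    {"delta_pos":[-19.4,0,-1.7],"yaw":0,"fingers":0},
    {"delta_pos":[-18.9,0,-5.1],"yaw":0,"fingers":0},
    {"delta_pos":[-17.7,0,-8.3],"yaw":0,"fingers":0},
    {"delta_pos":[-16,0,-11.2],"yaw":0,"fingers":0},
    {"delta_pos":[-13.8,0,-13.8],"yaw":0,"fingers":0},
    {"delta_pos":[-11.2,0,-16],"yaw":0,"fingers":0},
  ],
)

```text
t: 24.18
tool_pos: [0.6342, -0.1597, 0.2418]
eef_rot: [0.123, 0.696, -0.123, 0.697]
wrist_force: [-1.0, -0.9, -3.3]
grip_width: 0.0153
```

```bash
python3 -c "
from h import *
s,M=tool();print(s['tool_pos'],az(M[:,2]),s['wrist_force'],s['grip_width'])
for n in ['scene','side']: cv2.imwrite(f'pics/{n}4.png',r.capture(n)[:,:,::-1])
a=cv2.imread('pics/scene4.png');b=cv2.imread('pics/side4.png')
A=cv2.resize(a[100:260,140:280],None,fx=3,fy=3);B=cv2.resize(b[90:250,190:330],None,fx=3,fy=3)
cv2.imwrite('pics/d5.png',np.hstack([A,B]))"
```

```text
[ 0.6342 -0.1597  0.2418] -20.071030260931455 [-1.0026 -0.856  -3.3469] 0.015277743658566866
```

View pics/d5.png

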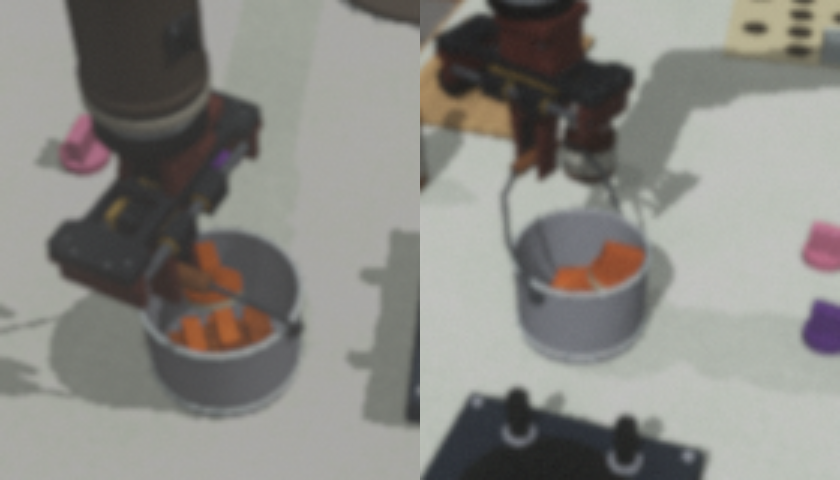

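The bail is swinging up in the grip and the pail has not moved. I'll finish the arc.

>>> drive_tool(
  deltas=[
    {"delta_pos":[-8.2,0,-17.7],"yaw":0,"fingers":0},
    {"delta_pos":[-5.1,0,-18.9],"yaw":0,"fingers":0},
    {"delta_pos":[-1.7,0,-19.4],"yaw":0,"fingers":0},
    {"delta_pos":[0,0,0],"yaw":0,"fingers":0},
  ],
)

```text
t: 24.78
tool_pos: [0.5823, -0.1407, 0.2565]
eef_rot: [0.123, 0.696, -0.123, 0.697]
wrist_force: [-0.0, 0.1, 3.1]
grip_width: 0.0151
```

```bash
python3 look.py w13; python3 -c "
from h import *
s,M=tool();print(s['tool_pos'],az(M[:,2]),s['wrist_force'],s['grip_width'])
for n in ['scene','side']: cv2.imwrite(f'pics/{n}5.png',r.capture(n)[:,:,::-1])
a=cv2.imread('pics/scene5.png');b=cv2.imread('pics/side5.png')
A=cv2.resize(a[100:260,140:280],None,fx=3,fy=3);B=cv2.resize(b[90:250,190:330],None,fx=3,fy=3)
cv2.imwrite('pics/d6.png',np.hstack([A,B]))"
```

```text
24.775 [ 0.5823 -0.1407  0.2565]
[ 0.583  -0.1409  0.2565] -20.067781601405628 [0.2403 0.308  4.0592] 0.01523152000953977
```

View pics/d6.png

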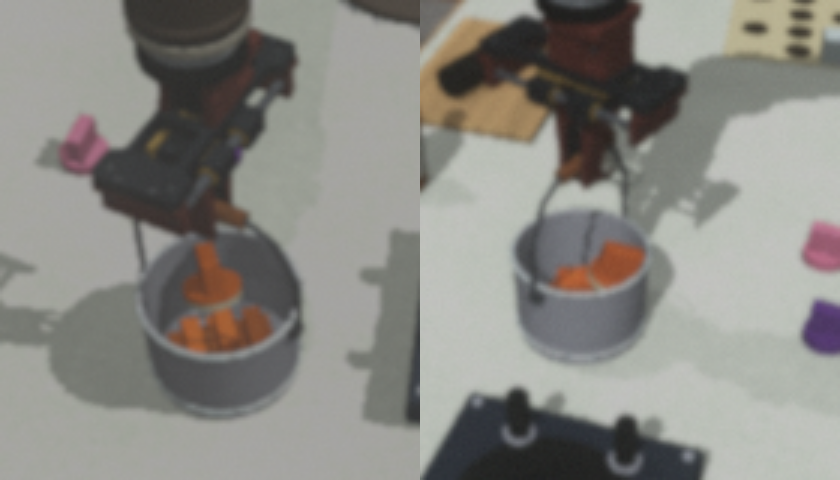

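View pics/w13.png

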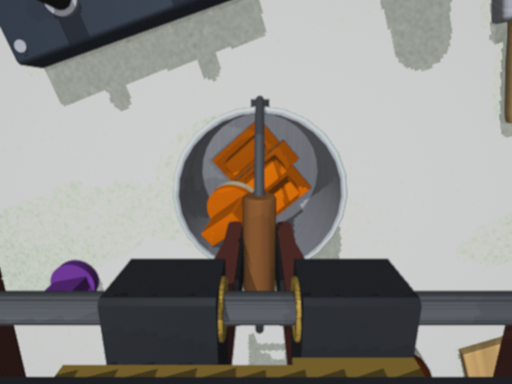

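>>> drive_tool(
  deltas=[
    {"delta_pos":[-5,0,0],"yaw":0,"fingers":0},
    {"delta_pos":[-5,0,0],"yaw":0,"fingers":0},
    {"delta_pos":[-10,0,0],"yaw":0,"fingers":0},
    {"delta_pos":[-10,0,0],"yaw":0,"fingers":0},
    {"delta_pos":[0,0,0],"yaw":0,"fingers":0},
    {"delta_pos":[0,0,0],"yaw":0,"fingers":0},
  ],
)

```text
t: 25.68
tool_pos: [0.5823, -0.1408, 0.2856]
eef_rot: [0.123, 0.696, -0.123, 0.696]
wrist_force: [-0.5, 0.2, -6.3]
grip_width: 0.0155
```

```bash
python3 -c "
from h import *
s,M=tool();print(s['tool_pos'],az(M[:,2]),s['wrist_force'],s['grip_width'])
for n in ['scene','side']: cv2.imwrite(f'pics/{n}6.png',r.capture(n)[:,:,::-1])
a=cv2.imread('pics/scene6.png');b=cv2.imread('pics/side6.png')
A=cv2.resize(a[100:260,140:280],None,fx=3,fy=3);B=cv2.resize(b[90:250,190:330],None,fx=3,fy=3)
cv2.imwrite('pics/d7.png',np.hstack([A,B]))"
```

```text
[ 0.5823 -0.1408  0.2856] -20.06954575505155 [-0.4934  0.2077 -6.269 ] 0.015540280805069228
```

View pics/d7.png

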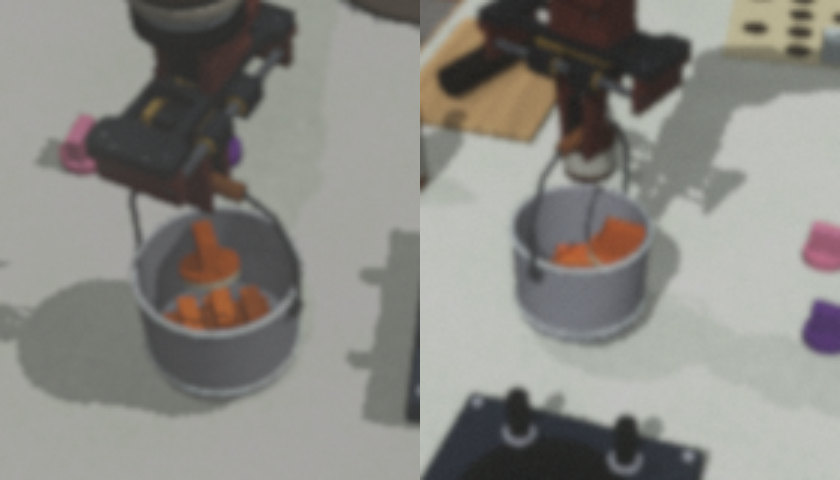

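>>> drive_tool(
  deltas=[
    {"delta_pos":[-8,0,0],"yaw":0,"fingers":0},
    {"delta_pos":[-14,0,0],"yaw":0,"fingers":0},
    {"delta_pos":[-16,0,0],"yaw":0,"fingers":0},
    {"delta_pos":[-16,0,0],"yaw":0,"fingers":0},
    {"delta_pos":[-16,0,0],"yaw":0,"fingers":0},
    {"delta_pos":[-14,0,0],"yaw":0,"fingers":0},
    {"delta_pos":[-8,0,0],"yaw":0,"fingers":0},
    {"delta_pos":[-3,0,0],"yaw":0,"fingers":0},
    {"delta_pos":[0,0,0],"yaw":0,"fingers":0},
  ],
)

```text
t: 26.9
tool_pos: [0.5824, -0.1408, 0.3804]
eef_rot: [0.123, 0.696, -0.123, 0.696]
wrist_force: [-0.1, -1.0, -7.2]
grip_width: 0.0152
```

```bash
python3 -c "
from h import *
plan([0.534,0.1294,.38])"
```

```text
yaw 0 rows 0.0 shift [   0.4  237.2 -138.1] now [ 0.5824 -0.1408  0.3804] zaz -20.1 t 26.9 q7 -0.30889929343326333
```

>>> drive_tool(
  deltas=[
    {"delta_pos":[0,4,-2.3],"yaw":0,"fingers":0},
    {"delta_pos":[0,8,-4.7],"yaw":0,"fingers":0},
    {"delta_pos":[0,12,-7],"yaw":0,"fingers":0},
    {"delta_pos":[0,16,-9.3],"yaw":0,"fingers":0},
    {"delta_pos":[0,20,-11.6],"yaw":0,"fingers":0},
    {"delta_pos":[0,20,-11.6],"yaw":0,"fingers":0},
    {"delta_pos":[0,20,-11.6],"yaw":0,"fingers":0},
    {"delta_pos":[0,20,-11.6],"yaw":0,"fingers":0},
    {"delta_pos":[0,20,-11.6],"yaw":0,"fingers":0},
    {"delta_pos":[0,20,-11.6],"yaw":0,"fingers":0},
    {"delta_pos":[0,16,-9.3],"yaw":0,"fingers":0},
    {"delta_pos":[0,12,-7],"yaw":0,"fingers":0},
  ],
)

```text
t: 28.4
tool_pos: [0.5439, 0.0748, 0.3808]
eef_rot: [0.123, 0.696, -0.123, 0.696]
wrist_force: [0.1, 0.2, -6.5]
grip_width: 0.0153
```

>>> drive_tool(
  deltas=[
    {"delta_pos":[0,12,-7],"yaw":0,"fingers":0},
    {"delta_pos":[0,10,-5.8],"yaw":0,"fingers":0},
    {"delta_pos":[0,8,-4.7],"yaw":0,"fingers":0},
    {"delta_pos":[0,7,-4.1],"yaw":0,"fingers":0},
    {"delta_pos":[0,5,-2.9],"yaw":0,"fingers":0},
    {"delta_pos":[0,4,-2.3],"yaw":0,"fingers":0},
    {"delta_pos":[0,3,-1.7],"yaw":0,"fingers":0},
    {"delta_pos":[0,0,0],"yaw":0,"fingers":0},
    {"delta_pos":[0,0,0],"yaw":0,"fingers":0},
    {"delta_pos":[0,0,0],"yaw":0,"fingers":0},
    {"delta_pos":[0,0,0],"yaw":0,"fingers":0},
  ],
)

```text
t: 29.78
tool_pos: [0.5346, 0.1289, 0.3807]
eef_rot: [0.123, 0.696, -0.123, 0.696]
wrist_force: [0.2, -0.2, -7.4]
grip_width: 0.0151
```

```bash
cat > sh.py <<'E'
from h import *
import sys
n=sys.argv[1]
for k in ['scene','side']: cv2.imwrite(f'pics/{n}_{k}.png',r.capture(k)[:,:,::-1])
a=cv2.imread(f'pics/{n}_scene.png');b=cv2.imread(f'pics/{n}_side.png')
cv2.imwrite(f'pics/{n}.png',np.hstack([cv2.resize(a[100:260,270:450],None,fx=2.2,fy=2.2),cv2.resize(b[200:384,130:310],None,fx=2.2,fy=2.2)[:352]]))
s,M=tool();print(s['t'],s['tool_pos'],az(M[:,2]),s['wrist_force'],s['grip_width'])
E
python3 look.py w14; python3 sh.py e1; python3 -c "
from h import *
plan([0.534,0.1294,.38])"
```

```text
29.775 [0.5346 0.1289 0.3807]
29.925 [0.5345 0.1289 0.3806] -20.079366714493343 [-0.3589  0.4123 -7.1511] 0.015442970478078185
yaw 0 rows 0.0 shift [ 0.6  0.3 -0.6] now [0.5345 0.1289 0.3806] zaz -20.1 t 29.925 q7 -0.8051563809851834
```

View pics/e1.png

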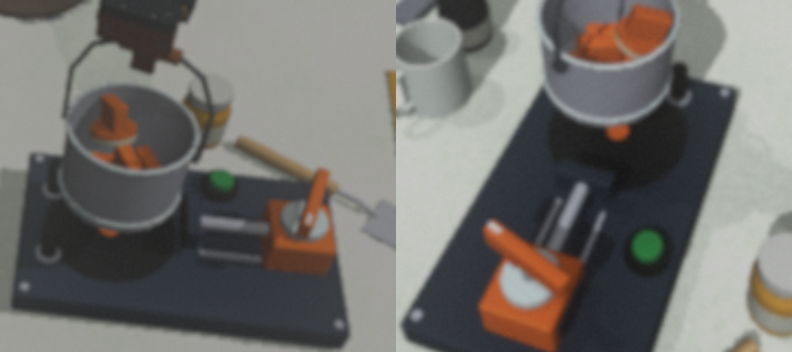

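View pics/w14.png

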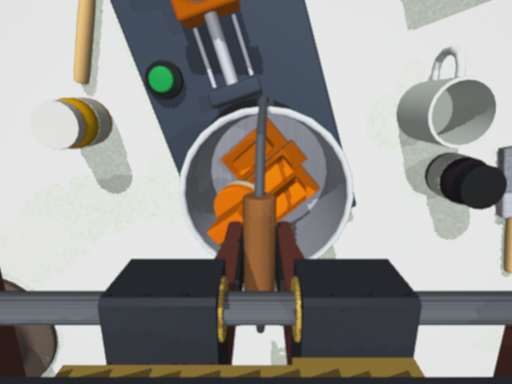

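View pics/e1_side.png

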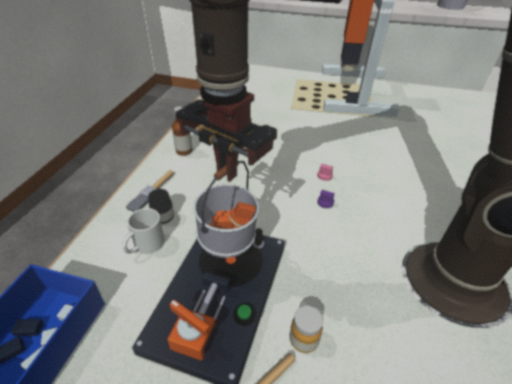

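>>> drive_tool(
  deltas=[
    {"delta_pos":[5,0,-1],"yaw":0,"fingers":0},
    {"delta_pos":[10,0,0],"yaw":0,"fingers":0},
    {"delta_pos":[12,0,0],"yaw":0,"fingers":0},
    {"delta_pos":[12,0,0],"yaw":0,"fingers":0},
    {"delta_pos":[12,0,0],"yaw":0,"fingers":0},
    {"delta_pos":[8,0,0],"yaw":0,"fingers":0},
    {"delta_pos":[5,0,0],"yaw":0,"fingers":0},
    {"delta_pos":[0,0,0],"yaw":0,"fingers":0},
    {"delta_pos":[0,0,0],"yaw":0,"fingers":0},
  ],
)

```text
t: 31.05
tool_pos: [0.5336, 0.1295, 0.317]
eef_rot: [0.123, 0.696, -0.123, 0.696]
wrist_force: [0.6, -0.5, -5.7]
grip_width: 0.0152
```

```bash
python3 sh.py e2;python3 look.py w15
```

```text
31.15 [0.5336 0.1295 0.317 ] -20.066883328277523 [-1.9314  0.8144 -5.5796] 0.015402067758384885
31.15 [0.5336 0.1295 0.317 ]
```

View pics/e2.png

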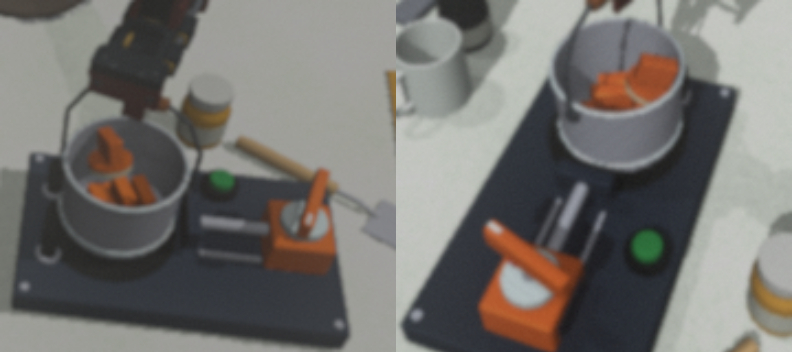

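View pics/w15.png

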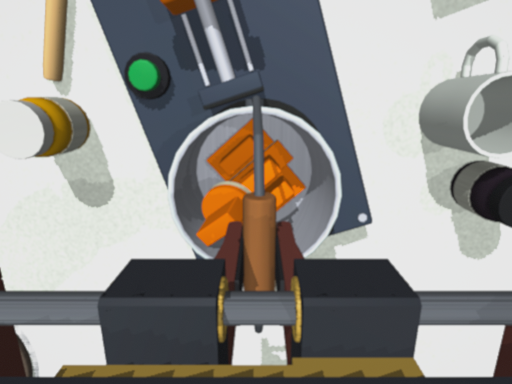

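>>> drive_tool(
  deltas=[
    {"delta_pos":[5,0,0],"yaw":0,"fingers":0},
    {"delta_pos":[5,0,0],"yaw":0,"fingers":0},
    {"delta_pos":[3,0,0],"yaw":0,"fingers":0},
    {"delta_pos":[2,0,0],"yaw":0,"fingers":0},
    {"delta_pos":[2,0,0],"yaw":0,"fingers":0},
    {"delta_pos":[1,0,0],"yaw":0,"fingers":0},
    {"delta_pos":[0,0,0],"yaw":0,"fingers":0},
  ],
)

```text
t: 32.08
tool_pos: [0.5335, 0.1294, 0.2986]
eef_rot: [0.123, 0.696, -0.123, 0.696]
wrist_force: [-0.8, 0.2, -6.1]
grip_width: 0.0152
```

```bash
python3 sh.py e3;python3 look.py w16
```

```text
32.175 [0.5336 0.1294 0.2987] -20.067763538120417 [-0.9399  0.3319 -6.7151] 0.015106589299710949
32.175 [0.5336 0.1294 0.2987]
```

View pics/e3.png

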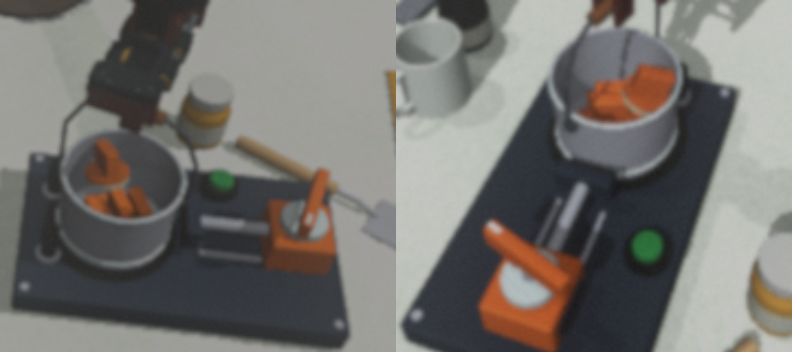

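View pics/w16.png

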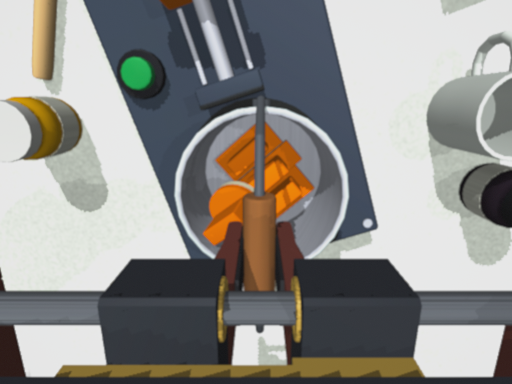

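Still hanging at full load (-6.5 N), and the base is clear of the jaw and posts. Continuing down gently.

>>> drive_tool(
  deltas=[
    {"delta_pos":[2,0,0],"yaw":0,"fingers":0},
    {"delta_pos":[2,0,0],"yaw":0,"fingers":0},
    {"delta_pos":[0,0,0],"yaw":0,"fingers":0},
  ],
)

```text
t: 32.6
tool_pos: [0.5345, 0.1293, 0.2963]
eef_rot: [0.124, 0.695, -0.123, 0.697]
wrist_force: [-0.6, -2.0, 3.4]
grip_width: 0.0155
```

>>> drive_tool(
  deltas=[
    {"delta_pos":[1,0,0],"yaw":0,"fingers":0},
    {"delta_pos":[1,0,0],"yaw":0,"fingers":0},
    {"delta_pos":[0,0,0],"yaw":0,"fingers":0},
  ],
)

```text
t: 32.98
tool_pos: [0.5353, 0.1291, 0.2962]
eef_rot: [0.124, 0.694, -0.123, 0.698]
wrist_force: [-2.1, -4.3, 16.8]
grip_width: 0.0152
```

>>> drive_tool(
  deltas=[
    {"delta_pos":[-1.6,0,0],"yaw":0,"fingers":0},
    {"delta_pos":[0,0,0],"yaw":0,"fingers":0},
  ],
)

```text
t: 33.22
tool_pos: [0.5345, 0.1293, 0.2962]
eef_rot: [0.124, 0.695, -0.123, 0.698]
wrist_force: [-1.4, -2.6, 10.2]
grip_width: 0.0154
```

```bash
python3 sh.py e4;python3 look.py w17; python3 -c "
import cv2
a=cv2.imread('pics/e4_scene.png');b=cv2.imread('pics/e4_side.png')
cv2.imwrite('pics/e4a.png',cv2.resize(a[120:240,270:390],None,fx=5,fy=5,interpolation=2));cv2.imwrite('pics/e4b.png',cv2.resize(b[190:310,180:300],None,fx=5,fy=5,interpolation=2))"
```

```text
33.325 [0.5345 0.1293 0.2962] -20.099884519077083 [-0.624  -2.7157 10.3915] 0.01540784299241922
33.325 [0.5345 0.1293 0.2962]
```

View pics/e4a.png

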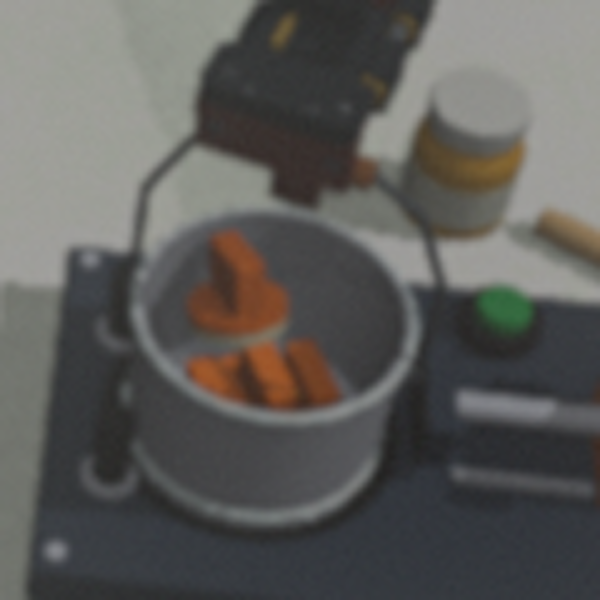

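View pics/e4b.png

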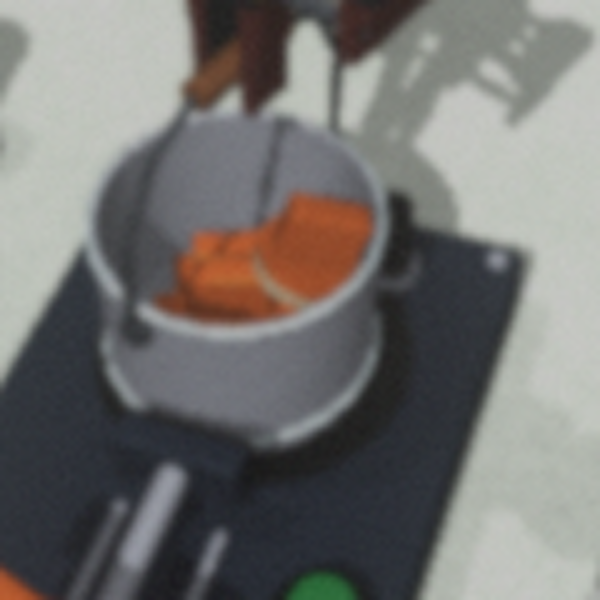

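View pics/w17.png

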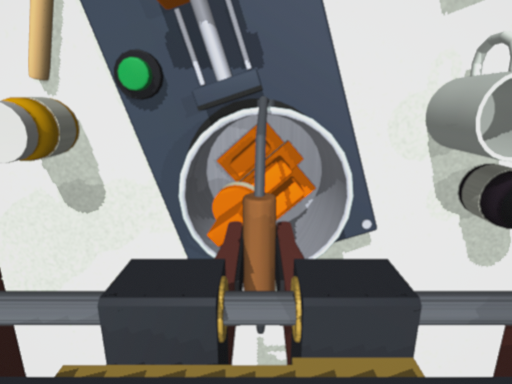

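```bash
python3 -c "
from h import *
print(tri([('scene',(325.4,181.6)),('side',(227.3,234.5))]),at('scene',(325.4,181.6),.135),at('side',(227.3,234.5),.135))
s=r.sense();print(at('wrist',(266,187),.135,s))
"
```

```text
(array([0.5389, 0.1308, 0.1329]), [np.float64(0.00036371474816573364), np.float64(0.0003637147481659097)]) [0.5404 0.1302 0.135 ] [0.5384 0.133  0.135 ]
[0.5443 0.1354 0.135 ]
```

>>> drive_tool(
  deltas=[
    {"delta_pos":[-1.5,0,0],"yaw":0,"fingers":0},
    {"delta_pos":[0,0,0],"yaw":0,"fingers":0},
  ],
)

```text
t: 33.62
tool_pos: [0.5337, 0.1295, 0.2963]
eef_rot: [0.123, 0.696, -0.123, 0.697]
wrist_force: [-0.9, -1.3, 4.8]
grip_width: 0.0154
```

>>> drive_tool(
  deltas=[
    {"delta_pos":[0,0,0],"yaw":0,"fingers":0.4},
    {"delta_pos":[0,0,0],"yaw":0,"fingers":0.4},
    {"delta_pos":[0,0,0],"yaw":0,"fingers":0.4},
    {"delta_pos":[-15,0,0],"yaw":0,"fingers":0.4},
    {"delta_pos":[-20,0,0],"yaw":0,"fingers":0.4},
    {"delta_pos":[-30,0,0],"yaw":0,"fingers":0.4},
    {"delta_pos":[-20,0,0],"yaw":0,"fingers":0.4},
    {"delta_pos":[0,0,0],"yaw":0,"fingers":0.4},
  ],
)

```text
t: 34.62
tool_pos: [0.5341, 0.1298, 0.383]
eef_rot: [0.124, 0.695, -0.123, 0.698]
wrist_force: [0.2, -0.3, -0.7]
grip_width: 0.0353
```

```bash
python3 sh.py e5;python3 look.py w18
```

```text
34.725 [0.5334 0.1293 0.3806] -20.07570663834683 [-0.1722 -0.3809  0.2119] 0.03536088514664028
34.725 [0.5334 0.1293 0.3806]
```

View pics/e5.png

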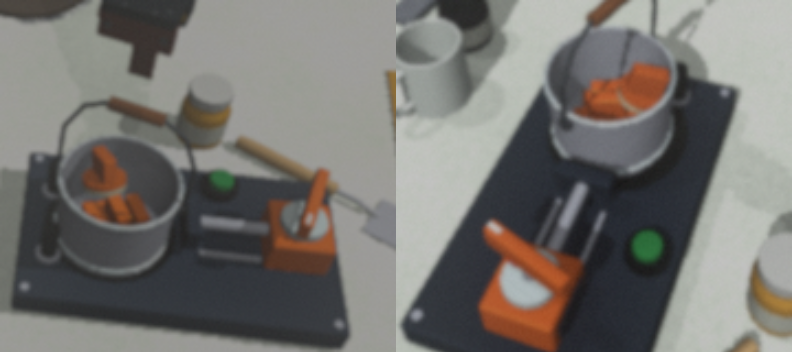

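View pics/w18.png

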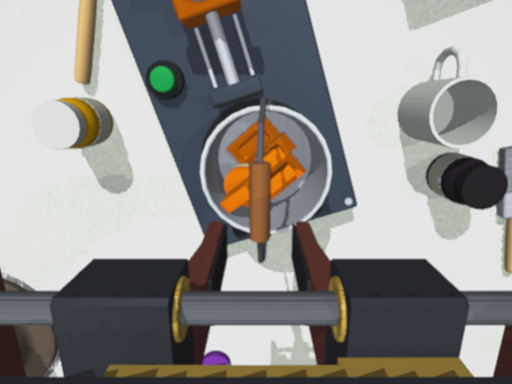

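```bash
python3 -c "
from h import *
plan([0.5428,0.339,.30],69.1)
plan([0.5428,0.339,.30])"
```

```text
yaw -89.2 rows 8.49 shift [ 80.   65.8 199.4] now [0.5332 0.1292 0.3801] zaz -20.1 t 34.775 q7 -0.8060231140231049
yaw 0 rows 0.0 shift [ 80.  200.4 -62.9] now [0.5332 0.1292 0.3801] zaz -20.1 t 34.775 q7 -0.8060231140231049
```

>>> drive_tool(
  deltas=[
    {"delta_pos":[0,40,-12.5],"yaw":0,"fingers":0.5},
    {"delta_pos":[0,40,-12.5],"yaw":0,"fingers":0.5},
    {"delta_pos":[0,40,-12.5],"yaw":0,"fingers":0.5},
    {"delta_pos":[0,40,-12.5],"yaw":0,"fingers":0.5},
    {"delta_pos":[0,40,-13],"yaw":0,"fingers":0.5},
    {"delta_pos":[0,0,0],"yaw":-10,"fingers":0.5},
    {"delta_pos":[0,0,0],"yaw":-10,"fingers":0.5},
    {"delta_pos":[0,0,0],"yaw":-10,"fingers":0.5},
    {"delta_pos":[0,0,0],"yaw":-10,"fingers":0.5},
    {"delta_pos":[0,0,0],"yaw":-10,"fingers":0.5},
    {"delta_pos":[0,0,0],"yaw":-10,"fingers":0.5},
    {"delta_pos":[0,0,0],"yaw":-10,"fingers":0.5},
  ],
)

```text
t: 36.28
tool_pos: [0.5428, 0.3387, 0.3794]
eef_rot: [-0.3, 0.641, 0.3, 0.639]
wrist_force: [-0.5, 0.8, -0.4]
grip_width: 0.044
```

>>> drive_tool(
  deltas=[
    {"delta_pos":[0,0,0],"yaw":-10,"fingers":0.5},
    {"delta_pos":[0,0,0],"yaw":-9,"fingers":0.5},
    {"delta_pos":[40,0,0],"yaw":0,"fingers":0.5},
    {"delta_pos":[40,0,0],"yaw":0,"fingers":0.5},
    {"delta_pos":[0,0,0],"yaw":0,"fingers":0.5},
    {"delta_pos":[0,0,0],"yaw":0,"fingers":0.5},
  ],
)

```text
t: 37.02
tool_pos: [0.5431, 0.3393, 0.3017]
eef_rot: [-0.4, 0.583, 0.4, 0.583]
wrist_force: [0.5, -0.1, 0.3]
grip_width: 0.044
```

```bash
python3 look.py w19 "[0.5428,0.339,.136]" "[.501,.353,.136]" "[.583,.322,.136]"; python3 -c "
from h import *
plan([0.5428,0.339,.187],69.1)"
```

```text
[0.5428,0.339,.136] [258.3275 194.5595]
[.501,.353,.136] [255.7205 139.1313]
[.583,.322,.136] [256.671 244.701]
37.025 [0.5431 0.3393 0.3017]
yaw -0.2 rows 0.02 shift [115.3   0.3  -0.9] now [0.5432 0.3395 0.3023] zaz 68.9 t 37.075 q7 0.20634732793578883
```

View pics/w19.png

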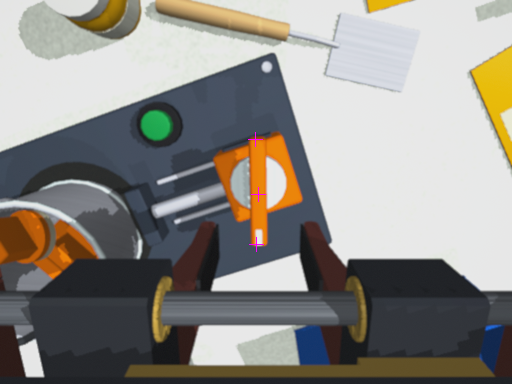

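>>> drive_tool(
  deltas=[
    {"delta_pos":[40,0,0],"yaw":0,"fingers":0.5},
    {"delta_pos":[40,0,0],"yaw":0,"fingers":0.5},
    {"delta_pos":[25,0,0],"yaw":0,"fingers":0.5},
    {"delta_pos":[10,0,0],"yaw":0,"fingers":0.5},
    {"delta_pos":[0,0,0],"yaw":0,"fingers":0.5},
    {"delta_pos":[0,0,0],"yaw":0,"fingers":0.5},
  ],
)

```text
t: 37.83
tool_pos: [0.5435, 0.3395, 0.1874]
eef_rot: [-0.4, 0.582, 0.4, 0.584]
wrist_force: [0.1, -0.3, 0.3]
grip_width: 0.0437
```

```bash
python3 sh.py e6; python3 look.py w20; python3 -c "
from h import *
print(r.sense()['ft_torque'])
plan([0.5428,0.339,.187],69.1)"
```

```text
37.925 [0.5434 0.3393 0.1871] 68.92267625855482 [-0.0545  0.0206 -0.1838] 0.04354716667554963
37.925 [0.5434 0.3393 0.1871]
[ 0.0417 -0.2121  0.0381]
yaw -0.2 rows 0.02 shift [-0.1  0.5 -0.3] now [0.5433 0.3391 0.1869] zaz 68.9 t 37.975 q7 0.13039669801125575
```

View pics/w20.png

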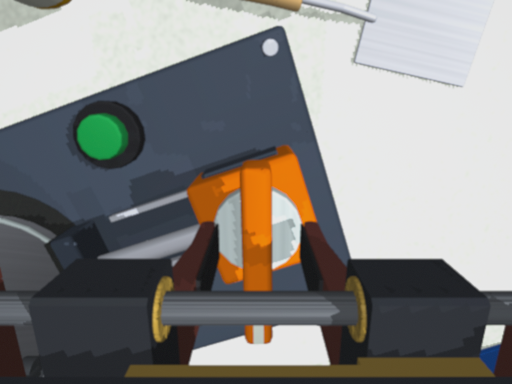

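View pics/e6.png

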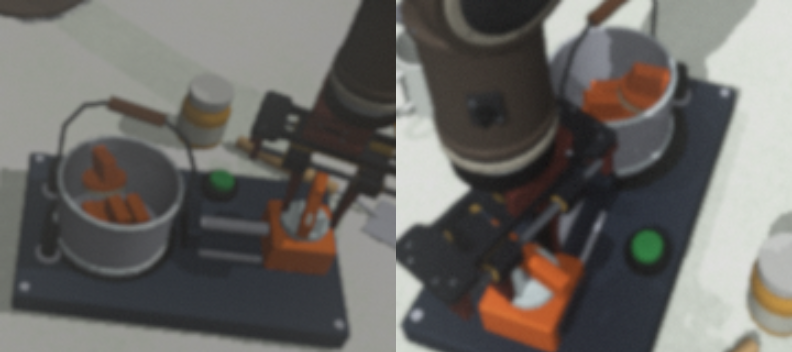

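>>> drive_tool(
  deltas=[
    {"delta_pos":[0,0,0],"yaw":0,"fingers":0},
    {"delta_pos":[0,0,0],"yaw":0,"fingers":0},
    {"delta_pos":[0,0,0],"yaw":0,"fingers":0},
    {"delta_pos":[0,0,0],"yaw":0,"fingers":0},
    {"delta_pos":[0,0,0],"yaw":4,"fingers":0},
    {"delta_pos":[0,0,0],"yaw":8,"fingers":0},
    {"delta_pos":[0,0,0],"yaw":8,"fingers":0},
  ],
)

```text
t: 38.85
tool_pos: [0.5428, 0.3385, 0.1857]
eef_rot: [-0.292, 0.645, 0.291, 0.644]
wrist_force: [-2.3, -1.7, 1.3]
grip_width: 0.0138
```

```bash
python3 look.py w21; python3 -c "
from h import *
s=r.sense();print(s['ft_torque'],s['wrist_force'],s['grip_width'])
plan([0.5428,0.339,.187])"
```

```text
38.85 [0.5428 0.3385 0.1857]
[-0.0755  0.1527 -0.0955] [-0.7503 -0.1413  1.2263] 0.01370856491333286
yaw 0 rows 0.0 shift [-1.3  0.4  0.4] now [0.5428 0.3385 0.1857] zaz 48.3 t 38.9 q7 -0.18534722602220105
```

View pics/w21.png

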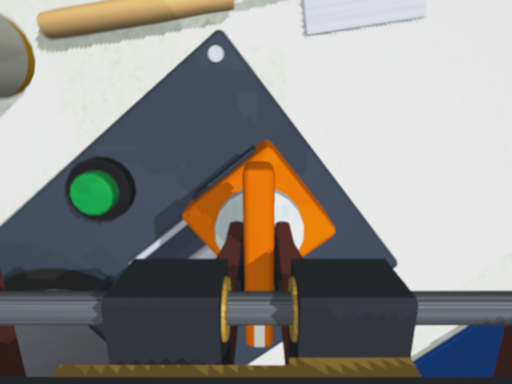

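>>> drive_tool(
  deltas=[
    {"delta_pos":[0,0,0],"yaw":8,"fingers":0},
    {"delta_pos":[0,0,0],"yaw":8,"fingers":0},
    {"delta_pos":[0,0,0],"yaw":8,"fingers":0},
    {"delta_pos":[0,0,0],"yaw":8,"fingers":0},
    {"delta_pos":[0,0,0],"yaw":8,"fingers":0},
    {"delta_pos":[0,0,0],"yaw":8,"fingers":0},
    {"delta_pos":[0,0,0],"yaw":8,"fingers":0},
    {"delta_pos":[0,0,0],"yaw":8,"fingers":0},
    {"delta_pos":[0,0,0],"yaw":8,"fingers":0},
    {"delta_pos":[0,0,0],"yaw":8,"fingers":0},
    {"delta_pos":[0,0,0],"yaw":0,"fingers":0},
    {"delta_pos":[0,0,0],"yaw":0,"fingers":0},
  ],
)

```text
t: 40.4
tool_pos: [0.5423, 0.3385, 0.1857]
eef_rot: [0.187, 0.682, -0.188, 0.681]
wrist_force: [-4.2, -3.0, 5.0]
grip_width: 0.0138
```

```bash
python3 sh.py e7; python3 look.py w22; python3 -c "
from h import *
s=r.sense();print(s['ft_torque'],s['wrist_force'],s['grip_width'])
plan([0.5428,0.339,.187])"
```

```text
40.5 [0.5423 0.3384 0.1857] -30.773552798674977 [-4.2007 -3.4036  5.1866] 0.014135284978097701
40.5 [0.5423 0.3384 0.1857]
[-0.8376  0.9508 -0.1351] [-4.3888 -2.9197  5.1256] 0.01389141507913046
yaw 0 rows 0.0 shift [-1.3  0.8  0.1] now [0.5423 0.3384 0.1857] zaz -30.8 t 40.55 q7 -1.3902549459410285
```

View pics/w22.png

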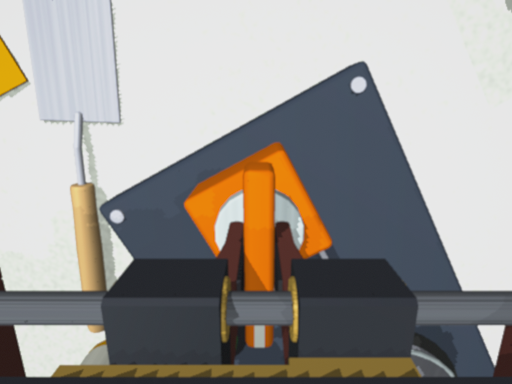

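View pics/e7.png

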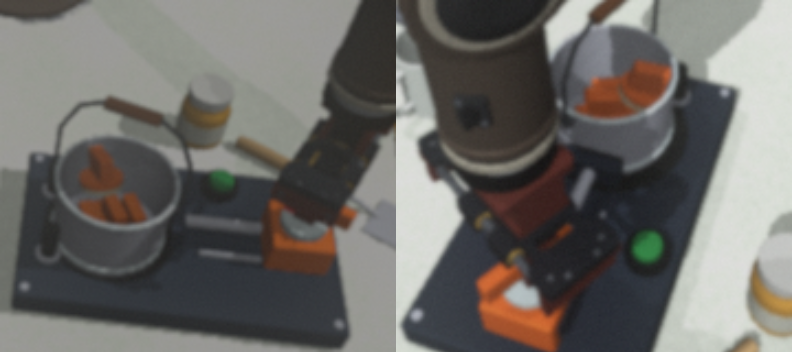

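>>> drive_tool(
  deltas=[
    {"delta_pos":[0,0,0],"yaw":0,"fingers":0.5},
    {"delta_pos":[0,0,0],"yaw":0,"fingers":0.5},
    {"delta_pos":[0,0,0],"yaw":0,"fingers":0.5},
    {"delta_pos":[-30,0,0],"yaw":0,"fingers":0.5},
    {"delta_pos":[-40,0,0],"yaw":0,"fingers":0.5},
    {"delta_pos":[-30,0,0],"yaw":0,"fingers":0.5},
    {"delta_pos":[0,0,0],"yaw":0,"fingers":0.5},
    {"delta_pos":[0,0,0],"yaw":0,"fingers":0.5},
  ],
)

```text
t: 41.55
tool_pos: [0.5428, 0.3386, 0.2849]
eef_rot: [0.189, 0.681, -0.19, 0.681]
wrist_force: [0.1, -0.8, -0.2]
grip_width: 0.0438
```

```bash
python3 sh.py e8; python3 look.py w23; python3 -c "
from h import *
plan([0.5428,0.339,.287])
a=cv2.imread('pics/w23.png');cv2.imwrite('pics/w23c.png',cv2.resize(a[110:260,180:340],None,fx=4,fy=4,interpolation=2))
"
```

```text
41.65 [0.5426 0.3384 0.2842] -31.055222189986658 [-0.0494 -0.2594 -0.0078] 0.04397904268845094
41.65 [0.5426 0.3384 0.2842]
yaw 0 rows 0.0 shift [-2.7  0.5 -0.1] now [0.5426 0.3385 0.2843] zaz -31.1 t 41.7 q7 -1.3523237996324764
```

View pics/w23c.png

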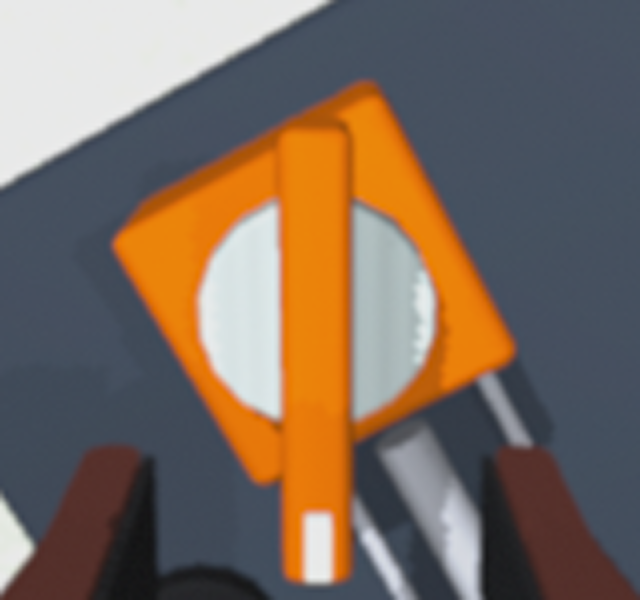

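View pics/e8.png

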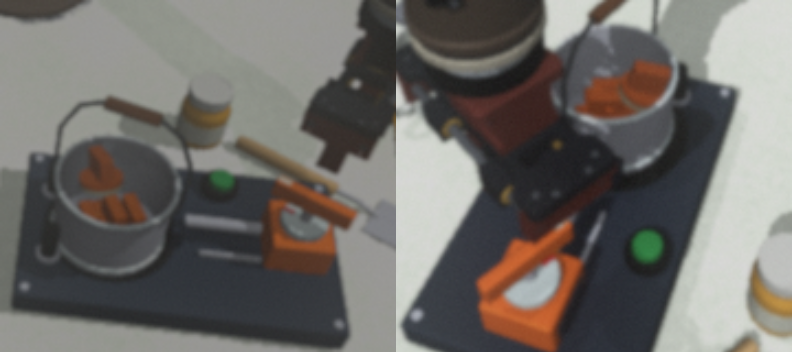

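>>> drive_tool(
  deltas=[
    {"delta_pos":[0,0,0],"yaw":-10,"fingers":0.5},
    {"delta_pos":[0,0,0],"yaw":-10,"fingers":0.5},
    {"delta_pos":[0,0,0],"yaw":-10,"fingers":0.5},
    {"delta_pos":[0,0,0],"yaw":-10,"fingers":0.5},
    {"delta_pos":[0,0,0],"yaw":-10,"fingers":0.5},
    {"delta_pos":[0,0,0],"yaw":-10,"fingers":0.5},
    {"delta_pos":[0,0,0],"yaw":-10,"fingers":0.5},
    {"delta_pos":[0,0,0],"yaw":-10,"fingers":0.5},
    {"delta_pos":[0,0,0],"yaw":-10,"fingers":0.5},
    {"delta_pos":[0,0,0],"yaw":-10,"fingers":0.5},
    {"delta_pos":[0,0,0],"yaw":-10,"fingers":0.5},
    {"delta_pos":[0,0,0],"yaw":-10,"fingers":0.5},
  ],
)

```text
t: 43.2
tool_pos: [0.5428, 0.3387, 0.2847]
eef_rot: [-0.497, 0.504, 0.497, 0.503]
wrist_force: [1.2, -0.7, 0.3]
grip_width: 0.044
```

>>> drive_tool(
  deltas=[
    {"delta_pos":[0,0,0],"yaw":-10,"fingers":0.5},
    {"delta_pos":[0,0,0],"yaw":-10,"fingers":0.5},
    {"delta_pos":[0,0,0],"yaw":-10,"fingers":0.5},
    {"delta_pos":[0,0,0],"yaw":-10,"fingers":0.5},
    {"delta_pos":[0,0,0],"yaw":-10,"fingers":0.5},
    {"delta_pos":[0,0,0],"yaw":-10,"fingers":0.5},
    {"delta_pos":[0,0,0],"yaw":0,"fingers":0.5},
    {"delta_pos":[0,0,0],"yaw":0,"fingers":0.5},
  ],
)

```text
t: 44.2
tool_pos: [0.5429, 0.3388, 0.2852]
eef_rot: [-0.681, 0.191, 0.681, 0.191]
wrist_force: [0.9, -0.0, 0.1]
grip_width: 0.0437
```

```bash
python3 look.py w24; python3 -c "
from h import *
plan([0.5430,0.339,.188])
a=cv2.imread('pics/w24.png');cv2.imwrite('pics/w24c.png',cv2.resize(a[110:260,180:340],None,fx=4,fy=4,interpolation=2))
"
```

```text
44.2 [0.5429 0.3388 0.2852]
yaw 0 rows 0.0 shift [97.4 -0.3 -0. ] now [0.5429 0.3388 0.2854] zaz 148.8 t 44.25 q7 1.4611265462092147
```

View pics/w24.png

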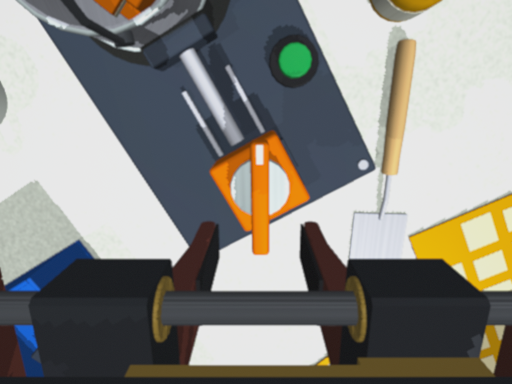

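View pics/w24c.png

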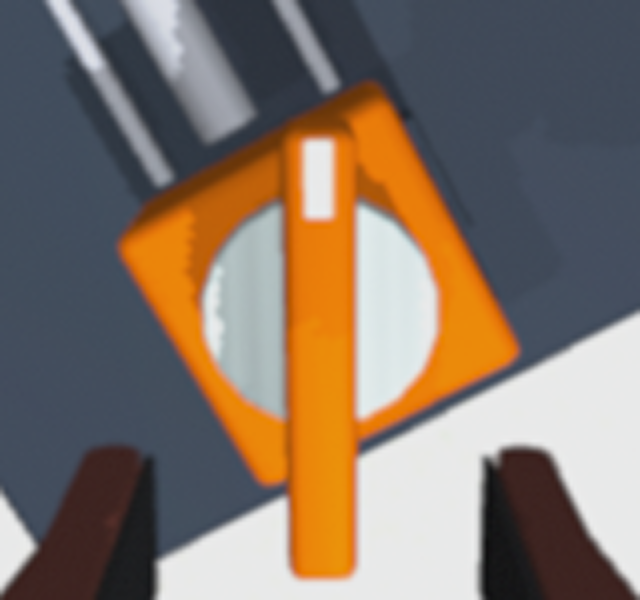

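>>> drive_tool(
  deltas=[
    {"delta_pos":[40,0,0],"yaw":0,"fingers":0.5},
    {"delta_pos":[35,0,0],"yaw":0,"fingers":0.5},
    {"delta_pos":[22,0,0],"yaw":0,"fingers":0.5},
    {"delta_pos":[0,0,0],"yaw":0,"fingers":0.5},
    {"delta_pos":[0,0,0],"yaw":0,"fingers":0},
    {"delta_pos":[0,0,0],"yaw":0,"fingers":0},
    {"delta_pos":[0,0,0],"yaw":0,"fingers":0},
    {"delta_pos":[0,0,0],"yaw":0,"fingers":0},
    {"delta_pos":[0,0,0],"yaw":6,"fingers":0},
    {"delta_pos":[0,0,0],"yaw":6,"fingers":0},
    {"delta_pos":[0,0,0],"yaw":6,"fingers":0},
    {"delta_pos":[0,0,0],"yaw":0,"fingers":0},
  ],
)

```text
t: 45.75
tool_pos: [0.5429, 0.3393, 0.1895]
eef_rot: [0.644, -0.293, -0.643, -0.294]
wrist_force: [-2.3, 0.4, 6.1]
grip_width: 0.014
```

```bash
cat > st.py <<'E'
from h import *
s,M=tool();print(s['t'],s['tool_pos'],'az',az(M[:,2]),'ft',s['ft_torque'],'F',s['wrist_force'],'w',s['grip_width'],'q7',s['qpos'][6],'eff7',s['joint_efforts'][6])
E
python3 st.py
```

```text
45.75 [0.5429 0.3393 0.1895] az 130.98347489458612 ft [ 0.0732  0.3735 -0.0416] F [-2.2672  0.4233  6.0944] w 0.013986317107579391 q7 1.1177127813644194 eff7 -0.742323249578476
```

>>> drive_tool(
  deltas=[
    {"delta_pos":[0,0,0],"yaw":5,"fingers":0},
    {"delta_pos":[0,0,0],"yaw":5,"fingers":0},
  ],
)

```text
t: 46.0
tool_pos: [0.543, 0.3391, 0.1895]
eef_rot: [0.615, -0.348, -0.615, -0.349]
wrist_force: [-2.4, -0.7, 7.1]
grip_width: 0.0141
```

```bash
python3 st.py; python3 sh.py e9; python3 st.py;python3 st.py
```

```text
46.0 [0.543  0.3391 0.1895] az 120.95907754231587 ft [-0.193   0.3053  0.2606] F [-2.3895 -0.7163  7.1116] w 0.014090115297113188 q7 0.9628486358179313 eff7 0.7735932804644108
46.1 [0.5429 0.3392 0.1895] 120.9869313557697 [-1.9363 -0.7682  6.429 ] 0.014194351961475893
46.1 [0.5429 0.3392 0.1895] az 120.9869313557697 ft [-0.1483  0.3096  0.1449] F [-1.9363 -0.7682  6.429 ] w 0.014194351961475893 q7 0.9631776345755779 eff7 -0.9114628471434116
46.1 [0.5429 0.3392 0.1895] az 120.9869313557697 ft [-0.1483  0.3096  0.1449] F [-1.9363 -0.7682  6.429 ] w 0.014194351961475893 q7 0.9631776345755779 eff7 -0.9114628471434116
```

View pics/e9.png

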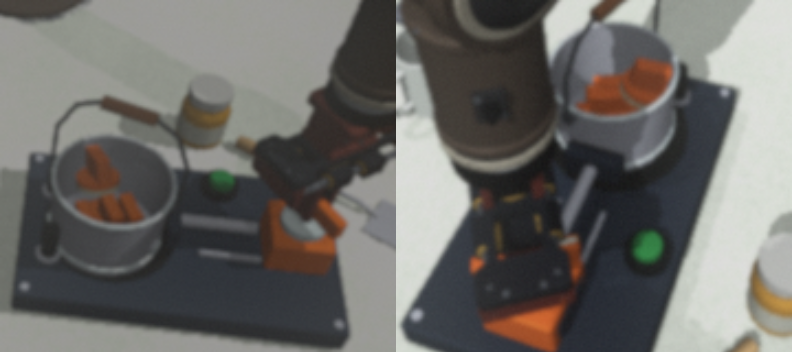

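```bash
cat > trk.py <<'E'
from h import *
import sys,os
A=[];B=[];F=[]
for i in range(4):
    A.append(r.capture('scene').mean(2));F.append(r.sense()['ft_torque']);B.append(r.capture('side').mean(2));F.append(r.sense()['ft_torque'])
a=np.mean(A,0)[155:228,288:352].astype(np.float64);b=np.mean(B,0)[202:285,224:264].astype(np.float64)
if os.path.exists('trk.npz'):
    d=np.load('trk.npz');w=lambda x:cv2.createHanningWindow(x.shape[::-1],cv2.CV_64F)
    print('scene shift',cv2.phaseCorrelate(d['a'],a,w(a)),'side',cv2.phaseCorrelate(d['b'],b,w(b)))
np.savez('trk.npz',a=a,b=b)
print('ft mean',np.mean(F,0),'std',np.std(F,0))
s,M=tool();print(s['t'],'az',az(M[:,2]),'F',s['wrist_force'])
E
python3 trk.py
```

```text
ft mean [-0.1449  0.3311  0.1324] std [0.0285 0.027  0.0258]
46.5 az 121.11399168353034 F [-2.0244 -0.4344  6.8811]
```

>>> drive_tool(
  deltas=[
    {"delta_pos":[0,0,0],"yaw":5,"fingers":0},
    {"delta_pos":[0,0,0],"yaw":5,"fingers":0},
  ],
)

```text
t: 46.75
tool_pos: [0.543, 0.339, 0.1895]
eef_rot: [0.583, -0.401, -0.582, -0.401]
wrist_force: [-2.3, -1.0, 6.5]
grip_width: 0.014
```

```bash
python3 trk.py
```

```text
scene shift ((0.026958600950294453, 0.4682373286574659), 0.8354182897290863) side ((0.05075582571131321, -0.07986409771658032), 0.8815615290263372)
ft mean [-0.1744  0.3125  0.0992] std [0.071  0.0223 0.0422]
47.15 az 111.10684259390943 F [-1.5654 -0.0653  6.9346]
```

```bash
python3 sh.py f1; python3 look.py w25; python3 -c "
import cv2,numpy as np
a=cv2.imread('pics/f1_scene.png');c=cv2.imread('pics/e5_scene.png');e=cv2.imread('pics/f1_side.png')
f=lambda a:cv2.resize(a[140:240,280:360],None,fx=4.5,fy=4.5,interpolation=2)
cv2.imwrite('pics/f1c.png',np.hstack([f(c),f(a)]))
cv2.imwrite('pics/f1d.png',cv2.resize(e[200:350,180:290],None,fx=4,fy=4,interpolation=2))"
```

```text
47.25 [0.543  0.3391 0.1895] 111.10807686519503 [-1.263  -0.7883  7.7456] 0.014372796739198326
47.25 [0.543  0.3391 0.1895]
```

View pics/f1c.png

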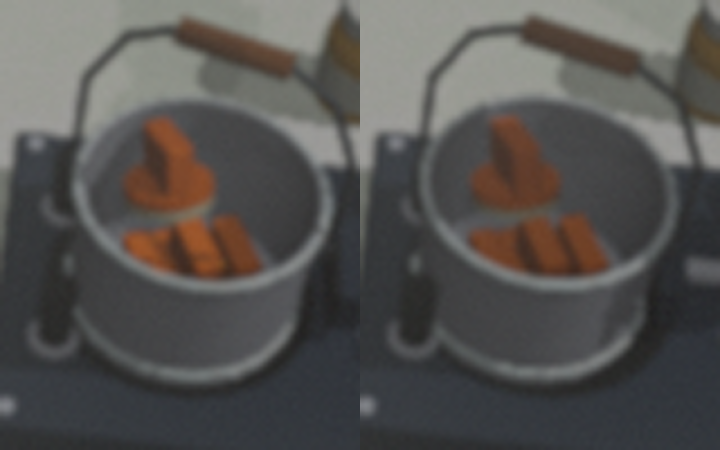

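View pics/f1d.png

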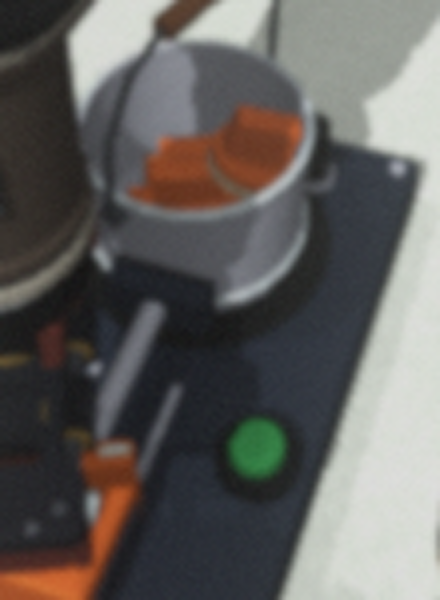

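View pics/w25.png

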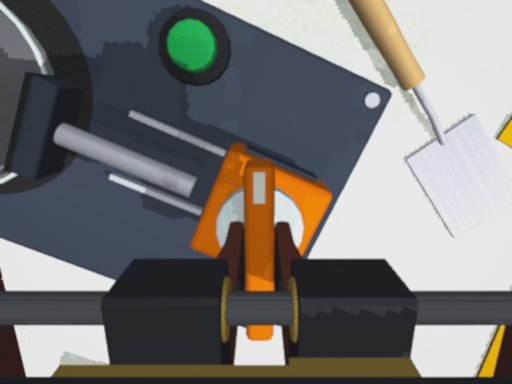

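>>> drive_tool(
  deltas=[
    {"delta_pos":[0,0,0],"yaw":4,"fingers":0},
    {"delta_pos":[0,0,0],"yaw":4,"fingers":0},
  ],
)

```text
t: 47.55
tool_pos: [0.543, 0.339, 0.1895]
eef_rot: [0.554, -0.44, -0.553, -0.44]
wrist_force: [-1.9, -2.2, 6.7]
grip_width: 0.0139
```

```bash
python3 trk.py
```

```text
scene shift ((-0.03265822426227061, 0.5693036721504967), 0.8367639962526371) side ((0.020545188234379452, -0.08526484219336794), 0.8756939904092291)
ft mean [-0.2628  0.3113  0.133 ] std [0.0628 0.0223 0.0396]
47.95 az 103.10379663472511 F [-1.9377 -1.7499  7.5743]
```

>>> drive_tool(
  deltas=[
    {"delta_pos":[0,0,0],"yaw":4,"fingers":0},
    {"delta_pos":[0,0,0],"yaw":2,"fingers":0},
  ],
)

```text
t: 48.2
tool_pos: [0.543, 0.3389, 0.1895]
eef_rot: [0.53, -0.468, -0.529, -0.469]
wrist_force: [-1.5, -0.9, 6.4]
grip_width: 0.0141
```

```bash
python3 trk.py; python3 look.py w26; python3 -c "
import cv2
a=cv2.imread('pics/w26.png');cv2.imwrite('pics/w26c.png',cv2.resize(a[130:260,180:340],None,fx=4,fy=4,interpolation=2))"
```

```text
scene shift ((0.044692450813354156, 0.46768025400749735), 0.8644978618236084) side ((-0.002460613509718712, -0.045542184030153976), 0.9094926328365271)
ft mean [-0.3378  0.3192  0.1348] std [0.0232 0.0376 0.0205]
48.6 az 97.1023920406213 F [-0.5305 -1.4289  7.2734]
48.6 [0.5431 0.3389 0.1895]
```

View pics/w26c.png

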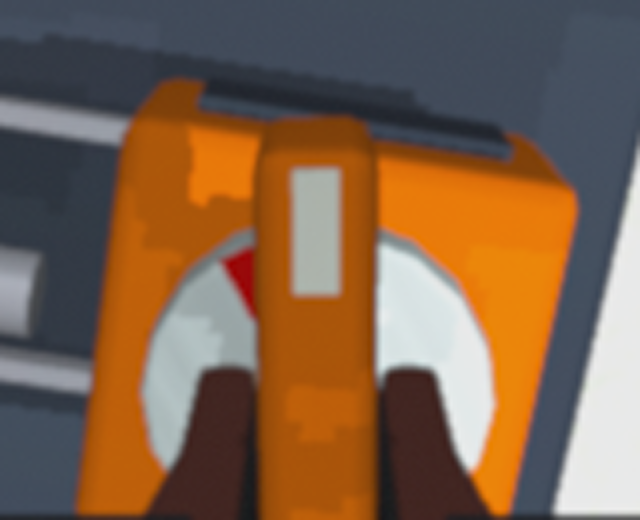

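The red collar mark now shows to the left of the bar at (243,285) in the crop, about 30° behind the white mark. The pail has also stopped moving, so the limiter is slipping. Stopping here and releasing.

>>> drive_tool(
  deltas=[
    {"delta_pos":[0,0,0],"yaw":0,"fingers":0.5},
    {"delta_pos":[0,0,0],"yaw":0,"fingers":0.5},
    {"delta_pos":[0,0,0],"yaw":0,"fingers":0.5},
    {"delta_pos":[-30,0,0],"yaw":0,"fingers":0.5},
    {"delta_pos":[-40,0,0],"yaw":0,"fingers":0.5},
    {"delta_pos":[-60,0,0],"yaw":0,"fingers":0.5},
    {"delta_pos":[0,0,0],"yaw":0,"fingers":0.5},
    {"delta_pos":[0,0,0],"yaw":0,"fingers":0.5},
  ],
)

```text
t: 49.65
tool_pos: [0.543, 0.3386, 0.3183]
eef_rot: [0.53, -0.469, -0.529, -0.469]
wrist_force: [0.4, 0.5, -0.1]
grip_width: 0.0439
```

```bash
python3 sh.py f2; python3 look.py w27; python3 -c "
import cv2
a=cv2.imread('pics/w27.png');cv2.imwrite('pics/w27c.png',cv2.resize(a[130:260,190:330],None,fx=5,fy=5,interpolation=2))"
```

```text
49.75 [0.5428 0.3382 0.3171] 96.93370252918787 [-0.697  -0.4589 -0.2979] 0.04415597762948043
49.75 [0.5428 0.3382 0.3171]
```

View pics/w27c.png

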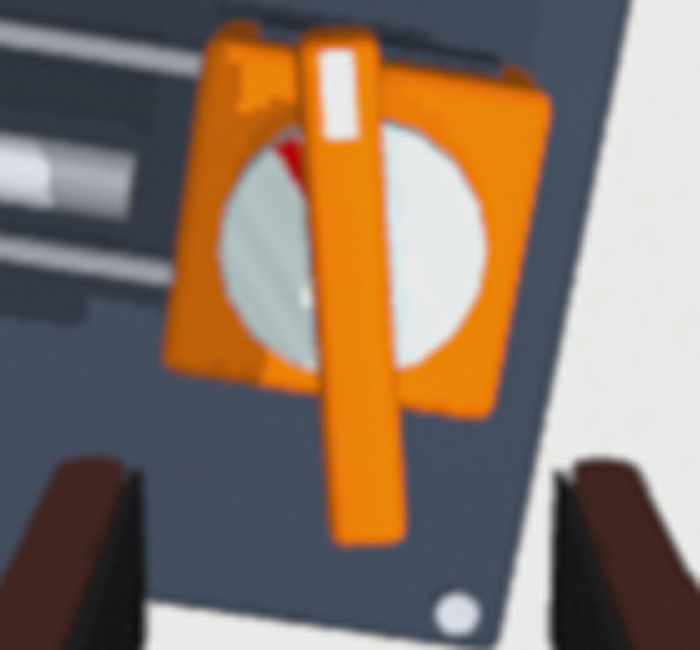

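View pics/w27.png

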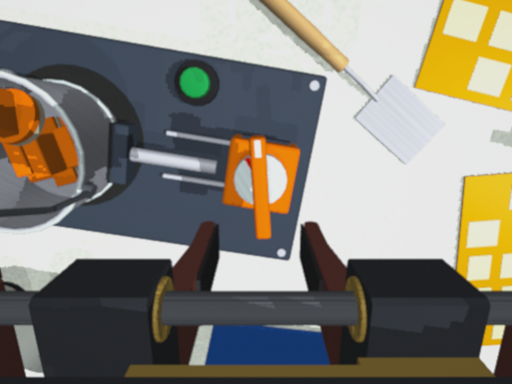

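View pics/f2.png

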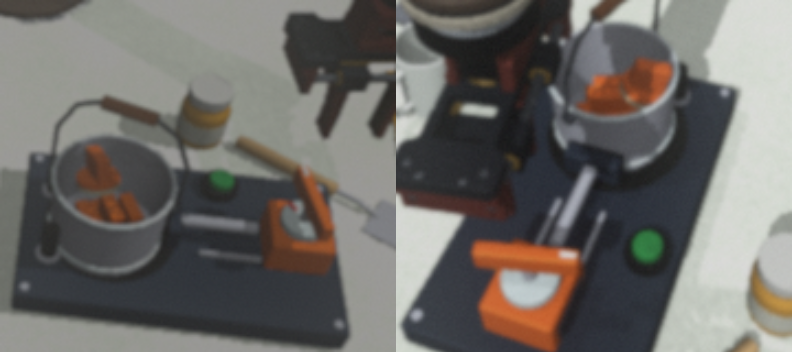

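```bash
python3 -c "
from h import *
s=r.sense();print(at('wrist',(194.5,81),.058,s))
d=r.capture('side');
plan([.46,.2624,.30]);plan([.46,.2624,.30],0)"
```

```text
[0.4588 0.262  0.058 ]
yaw 0 rows 0.0 shift [ 17.5  91.3 -65.5] now [0.5427 0.3384 0.3173] zaz 96.9 t 49.85 q7 0.6790164858506452
yaw -83.1 rows 7.91 shift [17.5 76.  82.7] now [0.5427 0.3384 0.3173] zaz 96.9 t 49.85 q7 0.6790164858506452
```

>>> drive_tool(
  deltas=[
    {"delta_pos":[0,31,-22],"yaw":0,"fingers":0},
    {"delta_pos":[0,31,-22],"yaw":0,"fingers":0},
    {"delta_pos":[0,29,-22],"yaw":0,"fingers":0},
    {"delta_pos":[0,0,0],"yaw":-10.5,"fingers":0},
    {"delta_pos":[0,0,0],"yaw":-10.5,"fingers":0},
    {"delta_pos":[0,0,0],"yaw":-10.5,"fingers":0},
    {"delta_pos":[0,0,0],"yaw":-10.5,"fingers":0},
    {"delta_pos":[0,0,0],"yaw":-10.5,"fingers":0},
    {"delta_pos":[0,0,0],"yaw":-10.5,"fingers":0},
    {"delta_pos":[0,0,0],"yaw":-10,"fingers":0},
    {"delta_pos":[0,0,0],"yaw":0,"fingers":0},
    {"delta_pos":[0,0,0],"yaw":0,"fingers":0},
  ],
)

```text
t: 51.35
tool_pos: [0.4605, 0.2623, 0.3184]
eef_rot: [-0.704, 0.063, 0.705, 0.063]
wrist_force: [0.6, 0.0, 0.5]
grip_width: 0.0007
```

```bash
python3 look.py w28 "[.4595,.262,.058]";python3 -c "
from h import *
plan([.4595,.2622,.148])"
```

```text
[.4595,.262,.058] [260.8937 171.289 ]
51.35 [0.4605 0.2623 0.3184]
yaw 0 rows 0.0 shift [170.5   0.3   1. ] now [0.4606 0.2623 0.3185] zaz 169.8 t 51.4 q7 1.8309478268270118
```

View pics/w28.png

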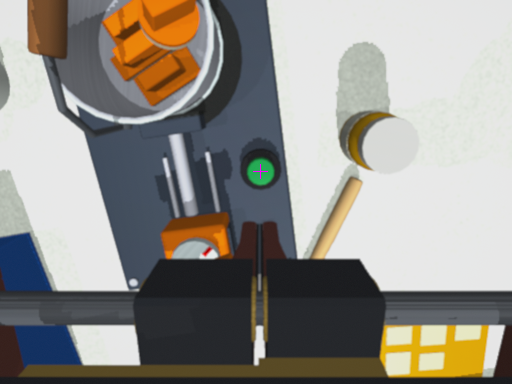

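>>> drive_tool(
  deltas=[
    {"delta_pos":[50,0,0],"yaw":0,"fingers":0},
    {"delta_pos":[50,0,0],"yaw":0,"fingers":0},
    {"delta_pos":[45,0,1],"yaw":0,"fingers":0},
    {"delta_pos":[24,0,0],"yaw":0,"fingers":0},
    {"delta_pos":[0,0,0],"yaw":0,"fingers":0},
  ],
)

```text
t: 52.02
tool_pos: [0.4593, 0.2625, 0.149]
eef_rot: [-0.704, 0.063, 0.705, 0.062]
wrist_force: [-0.1, 0.2, 0.2]
grip_width: 0.0002
```

>>> drive_tool(
  deltas=[
    {"delta_pos":[3,0,0],"yaw":0,"fingers":0},
    {"delta_pos":[3,0,0],"yaw":0,"fingers":0},
    {"delta_pos":[3,0,0],"yaw":0,"fingers":0},
    {"delta_pos":[0,0,0],"yaw":0,"fingers":0},
  ],
)

```text
t: 52.52
tool_pos: [0.4601, 0.2627, 0.1412]
eef_rot: [0.705, -0.062, -0.704, -0.062]
wrist_force: [1.3, -0.4, 2.4]
grip_width: 0.0005
```

>>> drive_tool(
  deltas=[
    {"delta_pos":[2,0,0],"yaw":0,"fingers":0},
    {"delta_pos":[2,0,0],"yaw":0,"fingers":0},
    {"delta_pos":[2,0,0],"yaw":0,"fingers":0},
    {"delta_pos":[0,0,0],"yaw":0,"fingers":0},
  ],
)

```text
t: 53.02
tool_pos: [0.4601, 0.2628, 0.1362]
eef_rot: [0.705, -0.062, -0.704, -0.062]
wrist_force: [-0.2, -4.4, 18.5]
grip_width: 0.0006
```

>>> drive_tool(
  deltas=[
    {"delta_pos":[2,0,0],"yaw":0,"fingers":0},
    {"delta_pos":[2,0,0],"yaw":0,"fingers":0},
    {"delta_pos":[0,0,0],"yaw":0,"fingers":0},
  ],
)

```text
t: 53.4
tool_pos: [0.46, 0.2632, 0.1354]
eef_rot: [0.706, -0.063, -0.703, -0.061]
wrist_force: [-9.2, -13.0, 56.0]
grip_width: 0.0006
```

The button bottomed out: 18 N at z 0.136, rising steeply to 56 N with only 0.8 mm more travel. Backing off.

>>> drive_tool(
  deltas=[
    {"delta_pos":[-10,0,0],"yaw":0,"fingers":0},
    {"delta_pos":[-30,0,0],"yaw":0,"fingers":0},
    {"delta_pos":[-50,0,0],"yaw":0,"fingers":0},
    {"delta_pos":[-60,0,0],"yaw":0,"fingers":0},
    {"delta_pos":[0,-50,0],"yaw":0,"fingers":0},
    {"delta_pos":[0,-50,0],"yaw":0,"fingers":0},
    {"delta_pos":[0,0,0],"yaw":0,"fingers":0},
    {"delta_pos":[0,0,0],"yaw":0,"fingers":0},
  ],
)

```text
t: 54.4
tool_pos: [0.4765, 0.3607, 0.2799]
eef_rot: [-0.704, 0.062, 0.705, 0.061]
wrist_force: [-0.7, -0.8, -0.7]
grip_width: 0.0006
```

```bash
python3 sh.py g1; python3 look.py w29; python3 st.py
```

```text
54.5 [0.4772 0.3597 0.2802] 169.87539888498128 [0.1501 0.668  0.0527] 0.0004592396456367965
54.5 [0.4772 0.3597 0.2802]
54.55 [0.4774 0.3596 0.2804] az 169.8515835177143 ft [ 0.0964 -0.0883 -0.0074] F [-0.4946 -0.0914  0.5341] w 0.00043277664170160386 q7 1.6970046179819378 eff7 0.002980266435770318
```

View pics/g1.png

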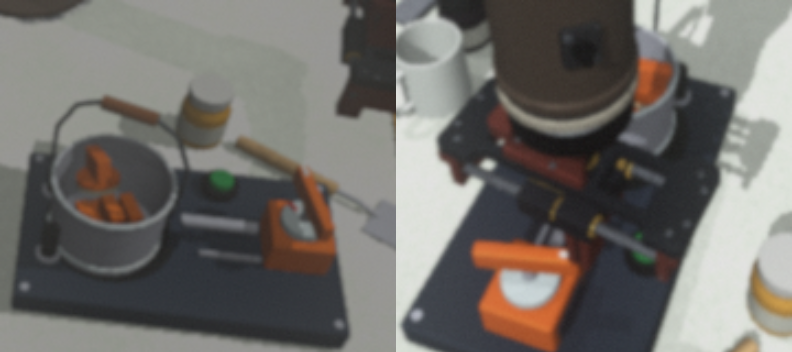

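View pics/g1_scene.png

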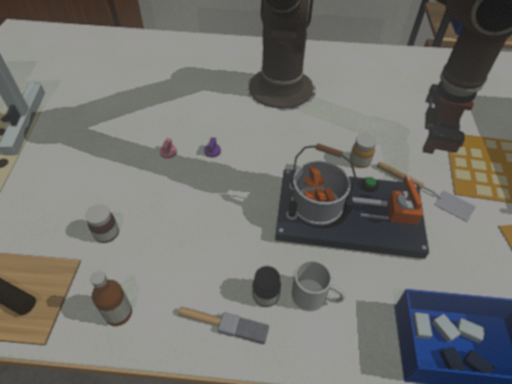

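View pics/w29.png

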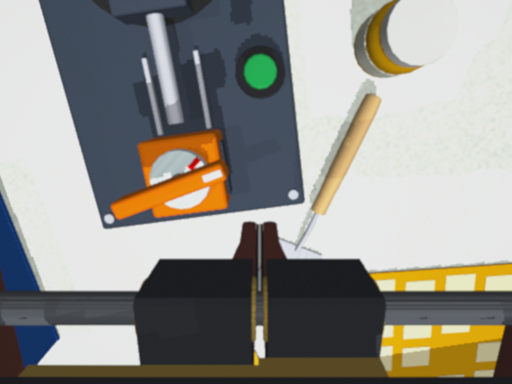

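View pics/g1_side.png

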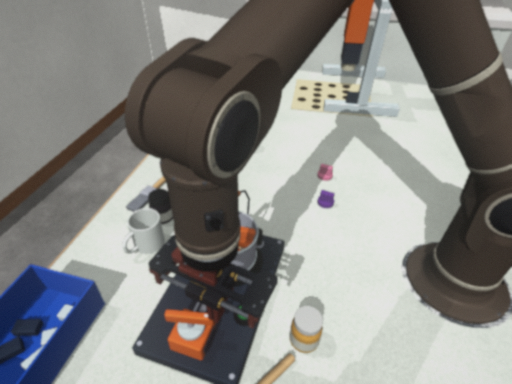

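```bash
python3 -c "
import cv2
a=cv2.imread('pics/w29.png');cv2.imwrite('pics/w29c.png',cv2.resize(a[120:230,100:240],None,fx=5,fy=5,interpolation=2))"
```

```text
(no output)
```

View pics/w29c.png

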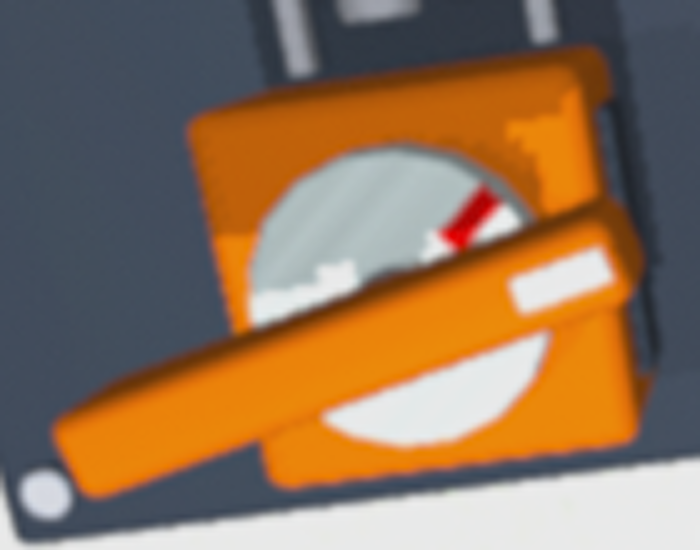

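```bash
python3 -c "
from station import r
print(r.hand_in())"
```

```text
the job is handed in; nothing more can be done
None
```

The job is handed in at about 55 s of the 210 s allowed, and my last pictures show every step done. The station gives no verdict.

- **Stamps:** I found four orange stamp heads on the bench and put all of them in the pail. The fourth, a round one, leans against the wall below the rim. I left the pink and purple lookalikes where they were.
- **Pail:** I raised the bail and carried the pail by it onto the pad, level to within a few degrees. I set it down between the jaw and the posts. The bail stayed upright after release.
- **Clamp:** I turned the T-handle clockwise about 152°, releasing and re-gripping it once. The limiter slipped, with the white mark about 29° (0.5 rad) ahead of the red, under the 45° limit. The slip began a little before I noticed it. The wrist torque read only about 0.13 N m there, not the expected 0.25, so I relied on the marks and on the pail no longer moving.
- **Start button:** I pressed it to its stop. The wrist force reached 56 N at the bottom, through the fingertips. That is over the 40 N allowed for the arm or gripper body, but neither of those was pressing.
- **Bystanders:** The jars and the mug look unmoved in the last picture, and the robot was touching nothing at hand-in.

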